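# Slide the lid off the spice box and take out the gold-capped jar

## Task

Open the wooden spice box: press on its lid and slide it out until it meets its stop, then lift the lid's projecting end over the brass stop lip, draw it out of its rails and lay it flat on the table top. Then take the spice jar with the gold cap out of the box and stand it upright on the chopping board. Set both down, do not drop them, and leave the other jar standing in the box and the mug, tumbler, bottle and tin where they are.

Things in the scene. Friction and masses are not known exactly. Their poses are not given: they have to be found in the camera images.
- spice_box: Pale wooden box with a sliding lid, 196 (x) x 78 (y) x 138 mm high, does not move. Origin: centre of its underside, z up. The lid comes out at its -x end, the front. Inner space 176 x 54 mm, floor at z = 10 mm. The lid lies on shoulders at z = 123 mm between side cheeks (inner faces y = +-32.5, tops z = 133 mm).
- box_lip (a point): Middle of the outer top edge of the brass stop lip on the front wall: box (-98, 0, 123) mm, axes as the box. Front wall and lip are 10 mm thick (inner face x = -88); the lip's top is level with the shoulders, so the lid slides over it, but the cleat under the lid does not.
- rail_end (a point): Front end of the two darker rails over the lid's edges: box (-6, 0, 133) mm, axes as the box. The rails run from here to the rear, z = 133 to 138 mm, inner faces y = +-25 mm, with 3 mm of play above the lid. Ahead of here the lid is open to above.
- box_lid: Brown wooden lid, 185 (x) x 62 (y) x 7 mm, 55 to 100 g, loose, waxed (slides on the box with friction 0.2 to 0.3), no handle. Origin: centre of its underside, +x to the box's rear. It starts shut (origin at box x = -5.5 mm, front end level with the box front) or up to 8 mm out. Four dark thumb grooves cross its top at lid x = -26 to -5 mm: press there and push to the front.
- lid_cleat (a point): Middle of the lower front edge of the pale cleat under the lid: lid (-36.5, 0, -4) mm. The cleat, 8 x 48 x 4 mm high, meets the lip when the lid is 46 mm out (lid origin at box x = -51.5); then the front end projects 46 mm and can be pinched across its width. Lifting that end 8 to 12 mm brings the cleat over the lip, the rear end pivoting under the rails.
- lid_front (a point): Middle of the lid's front end, on its top face: lid (-92.5, 0, 7) mm.
- lid_rear (a point): Middle of the lid's rear end, on its top face: lid (92.5, 0, 7) mm. It is clear of the rails, and the lid can be lifted away, when the lid is 93 mm or more out from shut.
- gold_jar: Spice jar with a gold-yellow cap (green label, reddish contents), 42 mm across, 96 mm tall, 75 to 155 g; cap round, 41 mm, from 76 to 96 mm up. Origin: centre of its underside, z up. Stands in the box under the lid, in the front or the rear half.
- black_jar: Spice jar with a black cap and dark label, 41 mm across, 105 mm tall. Origin: centre of its underside, z up. Stands in the other half of the box, its axis about 80 mm from the gold-capped jar's; it stays in the box.
- board: Wooden chopping board, 200 (x) x 280 (y) x 22 mm, loose on the table, 1.2 kg. Origin: centre of its underside, z up.
- food_tin: Food tin with tomatoes on its label, 76 mm across, 58 mm tall, standing on the board. Origin: centre of its underside. Leave it alone.
- mug: Green and white mug, cup 78 mm across, 101 mm tall. Origin: middle of its outline at the underside; the cup's axis is 19 mm from it along +y, the handle reaches 58 mm from it along -y. Leave it alone.
- tumbler: Clear glass tumbler, 82 mm across, 86 mm tall, beside the box. Origin: centre of its underside. Leave it alone.
- bottle: Small dark sauce bottle with a green cap, 60 mm across, 201 mm tall, beside the box. Origin: centre of its underside. Leave it alone.
Things that resemble listed ones, but are neither listed nor needed, are in the scene too. Of the things that look like the box_lid, the larger one is meant.

How it is judged:
By the outcome, as a careful person would: the job done as asked, in the order asked, and still so for the second after the job is handed in, with the robot touching nothing.
It also fails if it takes over 67 s, if anything falls off the work surface, if the arm or the gripper's body presses on something with over 40 N, if the wrist force passes 120 N, or if a joint passes its speed limit or range.

## Robot

A 6-joint arm with a two-finger parallel gripper is mounted at the origin on a cart in front of the work surface, level with it; the furniture and walls round the work are solid. World frame = base frame: x ahead of the robot, y to its left, z up, the work surface at z = 0. Lengths are in m, angles in rad, forces in N, time in s.
With the tool pointing down it reaches from about 0.35 to 0.775 m from the base axis. Payload 5.5 kg.
Tool frame: the origin (TCP) lies on the centre line of the jaws, within the pads' length; the fingertips stand 11 mm ahead of it and the grasp point (between the pads) lies 8 mm behind it (env.nose_length is the distance from the TCP to the fingertips, in m); x points along the fingers, z is the direction in which the jaws open and shut, and the axes are right-handed (so a half turn about x gives the same grasp; the last joint's range is limited). The gripper opens to 85 mm and grips with 20 to 120 N. Pads are 22 mm wide; open, the fingers measure 114 mm over their backs; the gripper's body (76 mm by 85 mm) begins 54 mm behind the grasp point. The pads swing forward as they close: fully open they stand 13 mm farther back than shut.
Start: joints at [-1.455, 0.313, 0.046, 1.304, 0, 1.431], TCP at [0.145, -0.556, 0.242] pointing down, gripper open.
Joint ranges: [-2.76, 2.76], [-0.86, 1.69], [-1.03, 1.26], [-2.2, 2.34], [-1.47, 1.5], [-3.14, 3.14]. Speed limits (rad/s): [2.57, 2.57, 3.14, 3.14, 3.14, 3.14].

## Interface

Orientations are given as a unit quaternion [w, x, y, z].
In Python, from workcell import env gives the robot as it stands. The module is installed in compiled form; this text tells all that it offers.
- The arm moves only by the tool step_arm, never from a script. Its argument "moves" is a list that holds one entry, the list of rows, each a list of 7 numbers: the turn, a rotation vector about the tool's x, y, z in rad, then the shift along the tool's x, y, z in m, then the opening, from 0 (shut) to 1 (fully open). In form: [[[rx, ry, rz, tx, ty, tz, grip], ...]]. A call has 1 to 12 rows; each row is the pose to reach, as a shift and turn from the pose measured when the call began, along the tool's axes at that moment; what a row does not reach only later rows make up. A row lasts 1/10 s, in which the tool goes at most 50 mm and 8.59 degrees, less where a joint would pass 70% of its speed; a pose out of reach is approached as far as the arm can. A call with a gripper value outside its range is refused whole. The fingers move at their own pace and stop on an object; "force" is the grip in N (left out, the last holds). Time passes only in rows, so rows that repeat a pose let the fingers close. It gives the time, the measured TCP pose, the force and the opening at its end, in the units of the state.
- env.get_state(): the state, without advancing time (a new reading comes with each control period).
- env.read_camera(name): name is "scene" or "top"; returns (picture, depth): 400x640x3 uint8, red, green, blue; 400x640 float32, m along the optical axis (not along the pixel's ray), 0 where there is no reading.
- env.get_calibration(name): a dict with "mtx" (3x3 intrinsics, pixels), "distortion" ([k1, k2, p1, p2, k3] as OpenCV has them; the pictures are not rectified), "camera_from_world" (4x4, takes a point from world to camera coordinates). Camera axes: x right, y down, z forward; pixel columns grow to the right and rows downward; lengths in m; the calibration is good to about 2 mm. A picture is of the moment at which its call begins. get_calibration takes no time and is no camera call.
- env.hand_in(): hands the job in, once; it reports no verdict.
Trained networks look in the newest picture that a camera, given by its name, has taken for a name from the list of things; names that differ only in an ending like _2 or _b are one class to them, and where a whole thing is asked for, a point or a joint stands for the part that bears it (a point fixed in the world has none). Each returns a list of dicts, best first, with "confidence" (0 to 1); they miss things now and then, are a little off and sometimes report something else, mostly with a low value. They report only what shows in the picture. A call takes as long as a camera call. They do not tell look-alikes from the thing itself.
- env.boxes_of(camera, thing): "uv" ([column, row] in pixels, amid what is visible of it).
- env.silhouettes(camera, thing): "mask" (400x640 bool, what is visible of it) and "uv" ([column, row] in pixels, amid what is visible of it).
The state is a dict: "clock": time; "joint_pos": joint angles; "qvel": joint speeds; "tau": joint torques, N m; "tcp_pos": TCP position; "orientation": TCP orientation; "wrist_force": force on the tool from outside, world axes, zero at the start; "ft_torque": the same for the moment, N m; "finger_gap": finger opening in m.
Only numpy, scipy, OpenCV 4.12 (cv2) and the standard library are available. Lean on these libraries where they do the work, as an engineer would, in place of code of your own. Each camera call takes 0.05 s, during which the arm holds its last target.

## Working session

There is one attempt and no reset: what is moved stays moved. The work goes in short steps, Python scripts to look and compute and a tool call to move; the robot and the scene stay as the last step left them, time stands still between calls to the robot, and variables do not carry over. Pictures are saved under pics/ and viewed, and the job is handed in when it is done.

Besides the shell and the picture viewer there is one more tool, called after "Call:" in YAML: its name, and indented under it one key for each argument. step_arm: Moves the arm, as the interface text tells. Its arguments: {"type":"object","properties":{"moves":{"type":"array","items":{"type":"array","items":{"type":"array","items":{"type":"number"}}}},"force":{"type":"number"}},"required":["moves"]}

```bash
mkdir -p pics; ls; cat > h.py <<'E'
import numpy as np, cv2
from scipy.spatial.transform import Rotation as R
from workcell import env
def save(img,name,crop=None,scale=1):
    if crop: 
        a,b,c,d=crop; img=img[b:d,a:c]
    img=cv2.resize(img,None,fx=scale,fy=scale,interpolation=cv2.INTER_CUBIC)
    cv2.imwrite('pics/'+name,cv2.cvtColor(img,cv2.COLOR_RGB2BGR))
def cloud(cam,depth):
    c=env.get_calibration(cam);K=np.array(c['mtx']);D=np.array(c['distortion']);T=np.array(c['camera_from_world'])
    h,w=depth.shape
    u,v=np.meshgrid(np.arange(w),np.arange(h))
    p=cv2.undistortPoints(np.stack([u.ravel(),v.ravel()],1).astype(np.float64)[:,None],K,D)[:,0]
    P=np.c_[p,np.ones(len(p))]*depth.ravel()[:,None]
    W=(P-T[:3,3])@T[:3,:3]
    W=W.reshape(h,w,3); W[depth==0]=np.nan
    return W
def proj(cam,X):
    c=env.get_calibration(cam);T=np.array(c['camera_from_world'])
    return cv2.projectPoints(np.atleast_2d(X).astype(float),cv2.Rodrigues(T[:3,:3])[0],T[:3,3],np.array(c['mtx']),np.array(c['distortion']))[0][:,0]
def st():
    s=env.get_state(); return s
def togo(pos,Rm):
    """rows' numbers from now to world pose"""
    s=env.get_state(); q=s['orientation']; R0=R.from_quat([q[1],q[2],q[3],q[0]])
    return (R0.inv()*Rm).as_rotvec(), R0.inv().apply(np.array(pos)-s['tcp_pos'])
E
python3 - <<'E'
from h import *
s=st();print(s)
print(env.nose_length)
for c in ['scene','top']:
    p,d=env.read_camera(c);save(p,c+'0.png');np.savez(c+'0.npz',p=p,d=d)
    print(c,env.get_calibration(c))
E
```

```text
pics
{'clock': 0.0, 'joint_pos': array([-1.45457247e+00,  3.13029107e-01,  4.63345611e-02,  1.30383790e+00,
        1.20861878e-05,  1.43122432e+00]), 'qvel': array([-0.00138648, -0.00010222, -0.00068046, -0.00063794, -0.00230314,
       -0.00011472]), 'tau': array([ 2.07154658e-04, -4.56654561e+01,  2.82199752e+01, -1.96923790e-01,
        1.98546353e-03, -1.60355958e-04]), 'tcp_pos': array([ 0.14549939, -0.55633822,  0.24251659]), 'orientation': array([ 0.55975911,  0.43207758,  0.55962261, -0.43220508]), 'wrist_force': array([-0.0833119 ,  0.22618806,  0.02986901]), 'ft_torque': array([ 0.01889783, -0.03590418,  0.01583917]), 'finger_gap': 0.08544167563820618}
0.011
scene {'mtx': array([[465.75004544,   0.        , 320.06757459],
       [  0.        , 465.75004544, 199.8725032 ],
       [  0.        ,   0.        ,   1.        ]]), 'distortion': array([-0.07445103,  0.        ,  0.        ,  0.        ,  0.        ]), 'camera_from_world': array([[-0.86243646, -0.50613562,  0.00548428,  0.4840763 ],
       [-0.31536603,  0.5288341 , -0.7879586 ,  0.2377819 ],
       [ 0.39591364, -0.68129379, -0.6157038 ,  1.34514669],
       [ 0.        ,  0.        ,  0.        ,  1.        ]])}
top {'mtx': array([[361.29781769,   0.        , 318.14240027],
       [  0.        , 361.29781769, 194.07463512],
       [  0.        ,   0.        ,   1.        ]]), 'distortion': array([0.00754037, 0.        , 0.        , 0.        , 0.        ]), 'camera_from_world': array([[ 0.01841607, -0.9996222 ,  0.02040359,  0.00646008],
       [-0.98291701, -0.02183846, -0.18274908,  0.54699193],
       [ 0.18312562, -0.01668952, -0.98294785,  0.88769519],
       [ 0.        ,  0.        ,  0.        ,  1.        ]])}
```

View pics/scene0.png

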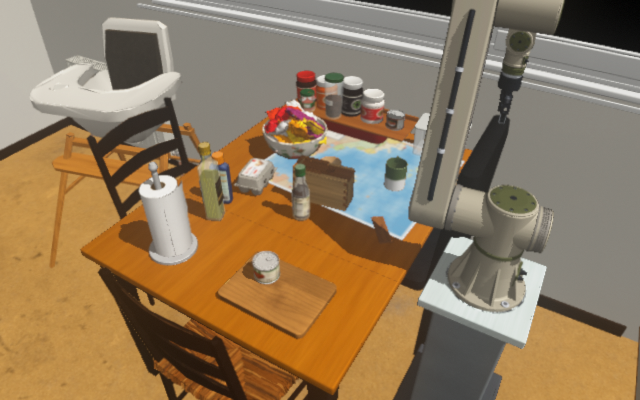

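View pics/top0.png

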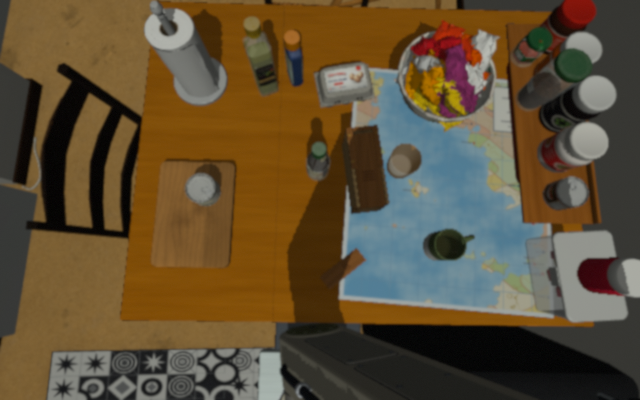

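The top view shows the box at about (366,168), bottle at (318,160), tumbler at (404,160), mug at (446,244), and board at (193,213) with the tin at (202,188). A small brown slat at (343,268) lies on the table. It looks like the lid, but the larger piece on the box is the one meant. Next I'll crop and measure.

```bash
python3 - <<'E'
from h import *
z=np.load('top0.npz');p,d=z['p'],z['d'];save(p,'top0c.png',(290,100,430,300),4*0.75)
z2=np.load('scene0.npz');save(z2['p'],'scene0c.png',(270,130,430,250),5)
W=cloud('top',d);W2=cloud('scene',z2['d'])
np.save('W.npy',W);np.save('W2.npy',W2)
for n in ['spice_box','box_lid','bottle','tumbler','mug','board','food_tin','gold_jar','black_jar']:
  for cam,C in [('top',W),('scene',W2)]:
    for r in env.silhouettes(cam,n)[:3]:
        m=r['mask'];q=C[m];q=q[~np.isnan(q[:,0])]
        print(n,cam,round(r['confidence'],2),np.round(r['uv']),m.sum(),np.round(np.percentile(q,[2,50,98],axis=0),3).tolist() if len(q) else None)
        np.save(f'm_{n}_{cam}.npy',m) if r['confidence']>.5 else 0
for n in ['box_lip','rail_end','lid_front','lid_rear','lid_cleat']:
  for cam,C in [('top',W),('scene',W2)]:
    for r in env.boxes_of(cam,n)[:3]:
        u,v=np.round(r['uv']).astype(int); print(n,cam,round(r['confidence'],2),u,v,np.round(C[v,u],3))
E
```

```text
spice_box top 0.64 [351. 162.] 1384 [[0.503, -0.143, 0.013], [0.615, -0.07, 0.131], [0.698, -0.048, 0.14]]
spice_box scene 0.56 [326. 188.] 1602 [[0.504, -0.134, 0.008], [0.571, -0.064, 0.083], [0.694, -0.049, 0.141]]
box_lid top 0.92 [340. 268.] 820 [[0.313, -0.104, -0.001], [0.356, -0.05, 0.006], [0.403, 0.002, 0.01]]
box_lid top 0.79 [367. 173.] 1716 [[0.506, -0.135, 0.127], [0.584, -0.1, 0.13], [0.682, -0.071, 0.133]]
box_lid top 0.72 [404. 159.] 947 [[0.6, -0.244, 0.007], [0.646, -0.213, 0.036], [0.676, -0.167, 0.086]]
box_lid scene 0.9 [380. 227.] 353 [[0.317, -0.099, 0.001], [0.358, -0.045, 0.007], [0.404, 0.004, 0.013]]
box_lid scene 0.78 [330. 166.] 499 [[0.505, -0.134, 0.127], [0.58, -0.103, 0.132], [0.68, -0.074, 0.136]]
bottle top 0.72 [316. 163.] 696 [[0.592, -0.006, 0.013], [0.608, 0.021, 0.13], [0.639, 0.048, 0.203]]
bottle scene 0.87 [303. 195.] 874 [[0.592, -0.053, 0.006], [0.612, 0.038, 0.102], [0.685, 0.053, 0.203]]
bottle scene 0.45 [325. 191.] 1728 [[0.504, -0.144, 0.005], [0.573, -0.064, 0.085], [0.697, 0.005, 0.142]]
tumbler top 0.65 [405. 160.] 948 [[0.6, -0.2
[... 999 characters left out ...]
d top 0.92 352 160 [ 0.615 -0.06   0.138]
rail_end scene 0.55 327 188 [ 0.571 -0.062  0.082]
lid_front top 0.76 367 173 [ 0.586 -0.098  0.13 ]
lid_front top 0.59 345 270 [ 0.354 -0.057  0.008]
lid_front scene 0.84 383 229 [ 0.352 -0.046  0.01 ]
lid_front scene 0.56 331 169 [ 0.58  -0.103  0.132]
lid_rear top 0.97 372 174 [ 0.585 -0.11   0.127]
lid_rear top 0.79 343 270 [ 0.354 -0.052  0.005]
lid_rear scene 0.83 379 230 [ 0.361 -0.037  0.008]
lid_rear scene 0.72 332 172 [ 0.569 -0.091  0.131]
lid_cleat top 0.91 344 272 [ 0.349 -0.055  0.004]
lid_cleat top 0.55 365 178 [ 0.573 -0.092  0.132]
lid_cleat scene 0.91 382 228 [ 0.355 -0.046  0.012]
lid_cleat scene 0.88 332 173 [ 0.564 -0.082  0.134]
```

```bash
python3 - <<'E'
from h import *
print(st()['clock'])
for nm in ['W.npy','W2.npy']:
    W=np.load(nm)
    m=(W[...,2]>0.10)&(W[...,2]<0.16)&(W[...,0]>0.38)&(W[...,0]<0.68)&(W[...,1]>-0.2)&(W[...,1]<0.0)
    q=W[m]; print(nm,len(q),np.histogram(q[:,2],bins=np.arange(0.10,0.16,0.003)))
    print(cv2.minAreaRect(q[:,:2].astype(np.float32)))
    print(np.round(cv2.boxPoints(cv2.minAreaRect(q[:,:2].astype(np.float32))),3))
E
```

```text
1.5
W.npy 2514 (array([  15,   14,   14,   22,   20,   12,   22,   31,   90, 1035,  756,
        151,  263,   69,    0,    0,    0,    0,    0]), array([0.1  , 0.103, 0.106, 0.109, 0.112, 0.115, 0.118, 0.121, 0.124,
       0.127, 0.13 , 0.133, 0.136, 0.139, 0.142, 0.145, 0.148, 0.151,
       0.154, 0.157]))
((0.5901774168014526, -0.07179469615221024), (0.18281368911266327, 0.1347184181213379), 7.432725429534912)
[[ 0.491 -0.017]
 [ 0.508 -0.15 ]
 [ 0.69  -0.127]
 [ 0.672  0.007]]
W2.npy 1068 (array([ 37,  38,  35,  32,  32,  36,  36,  29,  41, 122, 313, 171,  85,
        46,  15,   0,   0,   0,   0]), array([0.1  , 0.103, 0.106, 0.109, 0.112, 0.115, 0.118, 0.121, 0.124,
       0.127, 0.13 , 0.133, 0.136, 0.139, 0.142, 0.145, 0.148, 0.151,
       0.154, 0.157]))
((0.591138482093811, -0.09715833514928818), (0.1783924698829651, 0.08917035907506943), 7.474302768707275)
[[ 0.497 -0.065]
 [ 0.508 -0.153]
 [ 0.685 -0.13 ]
 [ 0.674 -0.041]]
```

View pics/top0c.png

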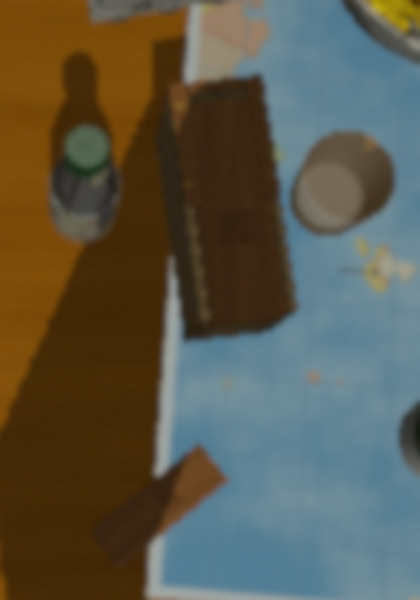

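View pics/scene0c.png

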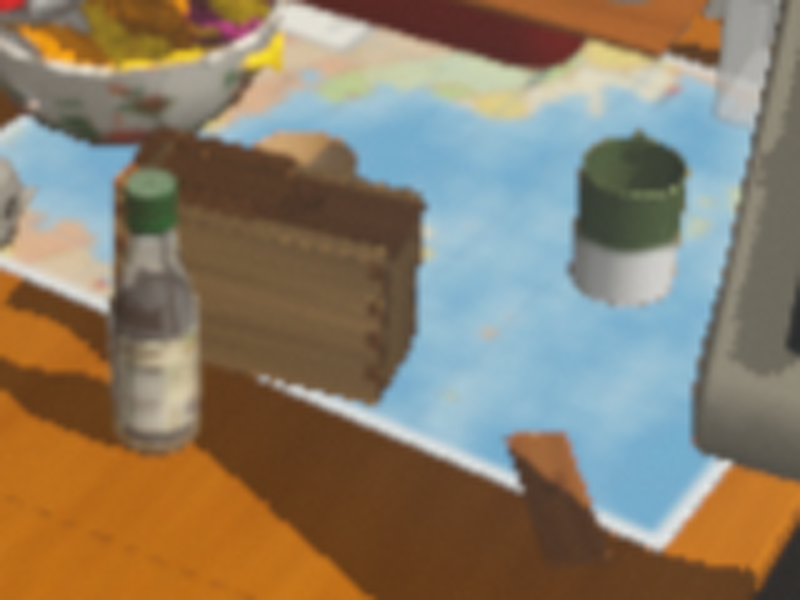

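```bash
python3 - <<'E'
from h import *
for nm in ['W.npy','W2.npy']:
    W=np.load(nm)
    m=(W[...,2]>0.125)&(W[...,2]<0.145)&(W[...,0]>0.45)&(W[...,0]<0.75)&(W[...,1]>-0.2)&(W[...,1]<-0.03)
    q=W[m]; r=cv2.minAreaRect(q[:,:2].astype(np.float32)); print(nm,len(q),r,np.round(cv2.boxPoints(r),3).tolist())
    # side faces
    m=(W[...,2]>0.015)&(W[...,2]<0.12)&(W[...,0]>0.45)&(W[...,0]<0.72)&(W[...,1]>-0.2)&(W[...,1]<-0.03)
    q=W[m]; print(len(q))
    rng=np.random.default_rng(0)
    rem=q
    for k in range(3):
        best=None
        if len(rem)<30:break
        for _ in range(800):
            a,b=rem[rng.integers(len(rem),size=2)][:,:2]; dd=b-a
            L=np.linalg.norm(dd)
            if L<0.02: continue
            n=np.array([-dd[1],dd[0]])/L
            e=abs((rem[:,:2]-a)@n)<0.003
            if best is None or e.sum()>best.sum(): best=e
        s=rem[best];c=s[:,:2].mean(0);_,_,V=np.linalg.svd(s[:,:2]-c)
        print('  face n',best.sum(),'c',np.round(c,4),'dir deg',np.degrees(np.arctan2(V[0,1],V[0,0])),'extent',np.round(np.percentile((s[:,:2]-c)@V[0],[1,99]),3),'nrm.c',V[1]@c)
        rem=rem[~best]
E
```

```text
W.npy 2614 ((0.6027329564094543, -0.0982273742556572), (0.20130985975265503, 0.07864975929260254), 7.867680549621582) [[0.49799999594688416, -0.0729999989271164], [0.5080000162124634, -0.1509999930858612], [0.7080000042915344, -0.12300000339746475], [0.6970000267028809, -0.04500000178813934]]
760
  face n 410 c [ 0.5943 -0.0603] dir deg -171.9628855538015 extent [-0.101  0.093] nrm.c 0.14281979153324523
  face n 102 c [ 0.5078 -0.1128] dir deg 98.00562076889975 extent [-0.037  0.034] nrm.c 0.4871179263932171
  face n 95 c [ 0.6133 -0.178 ] dir deg -133.17924126148037 extent [-0.116  0.023] nrm.c 0.5690418137038736
W2.npy 864 ((0.6034364104270935, -0.09586701542139053), (0.20311538875102997, 0.08853157609701157), 7.474302768707275) [[0.4970000088214874, -0.06499999761581421], [0.5080000162124634, -0.15299999713897705], [0.7099999785423279, -0.12700000405311584], [0.6980000138282776, -0.039000000804662704]]
1158
  face n 764 c [ 0.5746 -0.0616] dir deg -172.35381612924456 extent [-0.122  0.072] nrm.c 0.137487035168031
  face n 168 c [ 0.5083 -0.1095] dir deg -82.31649620604243 extent [-0.038  0.041] nrm.c 0.4890813102207139
  face n 125 c [ 0.579  -0.0566] dir deg -172.31907197925742 extent [-0.115  0.07 ] nrm.c -0.13347250746920536
```

I have several lid look-alikes to sort out:
- **(343,268):** a small slat on the table. It is too small, so I reject it.
- **(404,160):** the tumbler, a false hit.
- **(367,173):** the brown lid on top of the box. It is the larger one and has the thumb grooves at about (368,175). I choose this one, and the close crop confirms it.

The box front faces the robot. Its yaw is about 7.85°, with its centre at about (0.6045, -0.0978).

```bash
cat >> h.py <<'E'
YAW=np.radians(7.85); C=np.array([0.6045,-0.0978]); ex=np.array([np.cos(YAW),np.sin(YAW)]); ey=np.array([-ex[1],ex[0]])
def bx(x,y,z): 
    p=C+x*ex+y*ey; return np.array([p[0],p[1],z])
def tobox(p):
    d=np.array(p)[...,:2]-C; return np.stack([d@ex,d@ey,np.array(p)[...,2]],-1)
def down(yawz,tilt=0):
    """tool x down, tool z at world yaw yawz; tilt about world box-y"""
    z=np.array([np.cos(yawz),np.sin(yawz),0]);x=np.array([0,0,-1.]);y=np.cross(z,x)
    r=R.from_matrix(np.stack([x,y,z],1))
    return R.from_rotvec(tilt*np.array([ey[0],ey[1],0]))*r
def show():
    s=env.get_state();q=s['orientation'];r=R.from_quat([q[1],q[2],q[3],q[0]])
    print('t',round(s['clock'],2),'tcp',np.round(s['tcp_pos'],4),'box',np.round(tobox(s['tcp_pos']),4),'F',np.round(s['wrist_force'],1),'gap',round(s['finger_gap'],4))
    M=r.as_matrix();print('tool x',np.round(M[:,0],3),'y',np.round(M[:,1],3),'z',np.round(M[:,2],3),'j6',np.round(s['joint_pos'],2))
def pl(pos,yawz,tilt=0):
    a,b=togo(pos,down(yawz,tilt)); print('turn',np.round(a,4),'shift',np.round(b,4))
E
python3 - <<'E'
from h import *
show()
for a in (YAW+np.pi/2,YAW-np.pi/2):
    pl(bx(-.024,0,.2),a)
E
```

```text
t 1.5 tcp [ 0.1455 -0.5563  0.2424] box [-0.5174 -0.3916  0.2424] F [-0.1  0.1  3.3] gap 0.0853
tool x [ 0. -0. -1.] y [ 0.967  0.253 -0.   ] z [ 0.253 -0.967  0.   ] j6 [-1.45  0.31  0.05  1.3  -0.    1.43]
turn [-3.0228e+00 -1.0000e-04  3.0000e-04] shift [ 0.0423  0.5363 -0.3303]
turn [0.1188 0.0002 0.    ] shift [ 0.0423  0.5363 -0.3303]
```

Call:
step_arm:
  moves:
    - [[0.119,0,0,0,0.536,-0.33,0],[0.119,0,0,0,0.536,-0.33,0],[0.119,0,0,0,0.536,-0.33,0],[0.119,0,0,0,0.536,-0.33,0],[0.119,0,0,0,0.536,-0.33,0],[0.119,0,0,0,0.536,-0.33,0],[0.119,0,0,0,0.536,-0.33,0],[0.119,0,0,0,0.536,-0.33,0],[0.119,0,0,0,0.536,-0.33,0],[0.119,0,0,0,0.536,-0.33,0],[0.119,0,0,0,0.536,-0.33,0],[0.119,0,0,0,0.536,-0.33,0]]
  force: 40

```text
clock: 2.7
tcp_pos: [0.5609, -0.1207, 0.2408]
orientation: [0.532, 0.464, 0.534, -0.465]
wrist_force: [-0.7, -1.1, -3.8]
finger_gap: 0.0002
```

```bash
python3 - <<'E'
from h import *
show()
pl(bx(-.024,0,.165),YAW-np.pi/2)
E
```

```text
t 2.7 tcp [ 0.5609 -0.1207  0.2408] box [-0.0463 -0.0168  0.2408] F [-0.7 -1.1 -3.8] gap 0.0002
tool x [-0.002  0.    -1.   ] y [ 0.991  0.137 -0.002] z [ 0.137 -0.991 -0.001] j6 [-0.35  0.31  0.04  1.3  -0.    2.65]
turn [-0.     -0.0007  0.0019] shift [ 0.0758  0.0225 -0.0167]
```

The wrist is near its limit here (joint 6 at 2.65), so I'll switch to the half-turned grasp now.

Call:
step_arm:
  moves:
    - [[-1.6,0,0,0,0.0225,-0.0165,0],[-1.6,0,0,0,0.0225,-0.0165,0],[-1.6,0,0,0,0.0225,-0.0165,0],[-1.6,0,0,0,0.0225,-0.0165,0],[-1.6,0,0,0,0.0225,-0.0165,0],[-1.6,0,0,0,0.0225,-0.0165,0],[-1.6,0,0,0,0.0225,-0.0165,0],[-1.6,0,0,0,0.0225,-0.0165,0],[-1.6,0,0,0,0.0225,-0.0165,0],[-1.6,0,0,0,0.0225,-0.0165,0],[-1.6,0,0,0,0.0225,-0.0165,0],[-1.6,0,0,0,0.0225,-0.0165,0]]

```text
clock: 3.9
tcp_pos: [0.5804, -0.1011, 0.2391]
orientation: [0.703, -0.058, 0.706, 0.059]
wrist_force: [0.8, -0.6, -3.7]
finger_gap: -0.0001
```

```bash
python3 - <<'E'
from h import *
show()
pl(bx(-.024,0,.16),YAW+np.pi/2)
E
```

```text
t 3.9 tcp [ 0.5804 -0.1011  0.2391] box [-0.0243 -0.      0.2391] F [ 0.8 -0.6 -3.7] gap -0.0001
tool x [-0.005  0.001 -1.   ] y [-0.166  0.986  0.002] z [ 0.986  0.166 -0.004] j6 [-0.31  0.35  0.08  1.31 -0.    1.1 ]
turn [-1.5414 -0.0019 -0.0049] shift [ 0.0791 -0.0002  0.0007]
```

Call:
step_arm:
  moves:
    - [[-1.541,-0.002,-0.005,0.03,0,0,0],[-1.541,-0.002,-0.005,0.03,0,0,0],[-1.541,-0.002,-0.005,0.03,0,0,0],[-1.541,-0.002,-0.005,0.04,0,0,0],[-1.541,-0.002,-0.005,0.05,0,0,0],[-1.541,-0.002,-0.005,0.06,0,0,0],[-1.541,-0.002,-0.005,0.07,0,0,0],[-1.541,-0.002,-0.005,0.075,0,0,0],[-1.541,-0.002,-0.005,0.08,0,0,0],[-1.541,-0.002,-0.005,0.08,0,0,0],[-1.541,-0.002,-0.005,0.08,0,0,0],[-1.541,-0.002,-0.005,0.08,0,0,0]]

```text
clock: 5.1
tcp_pos: [0.5795, -0.1009, 0.1581]
orientation: [0.465, -0.532, 0.466, 0.533]
wrist_force: [0.2, 0.9, -5.2]
finger_gap: 0.0004
```

```bash
python3 - <<'E'
from h import *
show()
pl(bx(-.024,0,.141),YAW+np.pi/2)
p,d=env.read_camera('scene');save(p,'s1.png',(250,60,450,250),4)
p,d=env.read_camera('top');save(p,'t1.png',(290,100,450,250),4)
show()
E
```

```text
t 5.1 tcp [ 0.5795 -0.1009  0.1581] box [-0.0251  0.0003  0.1581] F [ 0.2  0.9 -5.2] gap 0.0004
tool x [-0.001  0.001 -1.   ] y [-0.991 -0.134  0.001] z [-0.134  0.991  0.001] j6 [-0.31  0.38 -0.07  1.12  0.   -0.44]
turn [-0.0028  0.0007 -0.0013] shift [ 0.0171 -0.0012 -0.0004]
t 5.2 tcp [ 0.5798 -0.101   0.1586] box [-0.0249  0.0002  0.1586] F [ 0.4 -0.7 -4.9] gap 0.0001
tool x [-0.001  0.    -1.   ] y [-0.991 -0.134  0.001] z [-0.134  0.991  0.   ] j6 [-0.31  0.38 -0.07  1.12  0.   -0.44]
```

View pics/s1.png

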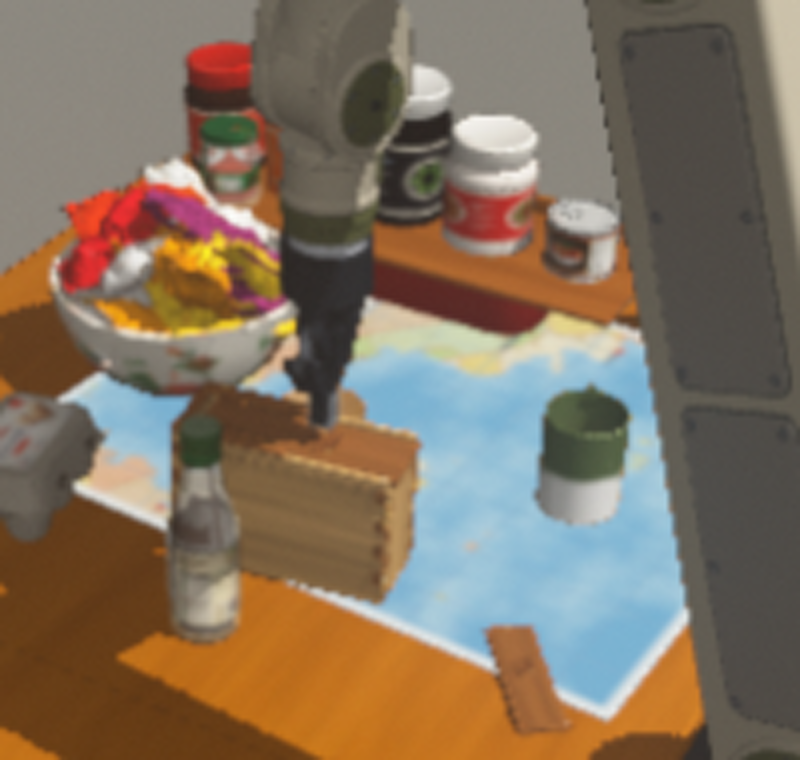

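View pics/t1.png

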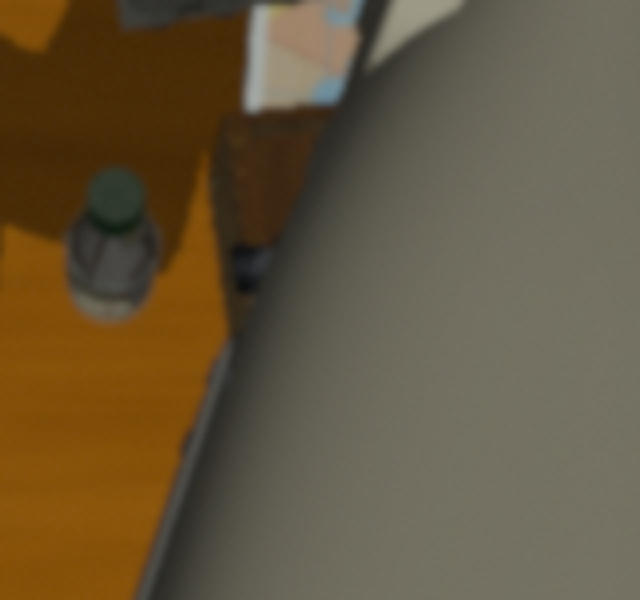

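The shut fingers hang just above the groove band in the middle of the lid (crop pixel (322,425)). I'll lower them to touch.

Call:
step_arm:
  moves:
    - [[0,0,0,0.006,0,0,0],[0,0,0,0.012,0,0,0],[0,0,0,0.014,0,0,0],[0,0,0,0.0155,0,0,0],[0,0,0,0.017,0,0,0],[0,0,0,0.0185,0,0,0],[0,0,0,0.0185,0,0,0]]

```text
clock: 5.9
tcp_pos: [0.5802, -0.1011, 0.1411]
orientation: [-0.466, 0.533, -0.465, -0.532]
wrist_force: [-1.3, 0.7, 2.2]
finger_gap: 0.0004
```

Call:
step_arm:
  moves:
    - [[0,0,0,0.001,0,0,0],[0,0,0,0.002,0,0,0],[0,0,0,0.002,0,0,0]]

```text
clock: 6.2
tcp_pos: [0.5809, -0.1013, 0.141]
orientation: [-0.466, 0.534, -0.465, -0.531]
wrist_force: [-3.0, 1.3, 8.4]
finger_gap: 0.0001
```

Call:
step_arm:
  moves:
    - [[0,0,0,0.003,0.001,0,0],[0,0,0,0.0035,0.004,0,0],[0,0,0,0.0035,0.008,0,0],[0,0,0,0.0035,0.012,0,0],[0,0,0,0.0035,0.016,0,0],[0,0,0,0.0035,0.02,0,0],[0,0,0,0.0035,0.02,0,0]]

```text
clock: 6.9
tcp_pos: [0.5647, -0.1045, 0.141]
orientation: [-0.468, 0.536, -0.463, -0.528]
wrist_force: [1.4, 1.6, 10.0]
finger_gap: 0.0001
```

```bash
python3 - <<'E'
from h import *
show()
p,d=env.read_camera('scene');save(p,'s2.png',(290,110,410,250),4)
E
```

```text
t 6.9 tcp [ 0.5647 -0.1045  0.141 ] box [-0.0404 -0.0012  0.141 ] F [ 1.4  1.6 10. ] gap 0.0001
tool x [ 0.013 -0.003 -1.   ] y [-0.991 -0.134 -0.012] z [-0.134  0.991 -0.004] j6 [-0.32  0.35 -0.16  1.05  0.   -0.46]
```

View pics/s2.png

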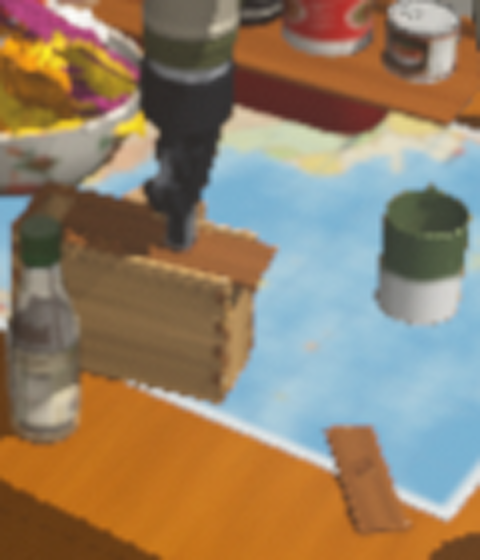

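The lid is following and now projects at (270,250). I'll keep going to the stop.

```bash
python3 - <<'E'
from h import *
pl(bx(-.068,0,.1375),YAW+np.pi/2)
E
```

```text
turn [-0.0027 -0.0044  0.0123] shift [0.0032 0.0277 0.0011]
```

Call:
step_arm:
  moves:
    - [[0,-0.004,0.012,0.0035,0.003,0,0],[0,-0.004,0.012,0.0035,0.008,0,0],[0,-0.004,0.012,0.0035,0.013,0.001,0],[0,-0.004,0.012,0.0035,0.018,0.001,0],[0,-0.004,0.012,0.0035,0.022,0.001,0],[0,-0.004,0.012,0.0035,0.026,0.001,0],[0,-0.004,0.012,0.0035,0.029,0.001,0],[0,-0.004,0.012,0.0035,0.029,0.001,0]]

```text
clock: 7.75
tcp_pos: [0.54, -0.108, 0.141]
orientation: [-0.467, 0.536, -0.463, -0.529]
wrist_force: [2.6, 2.8, 12.6]
finger_gap: 0.0
```

```bash
python3 - <<'E'
from h import *
show()
p,d=env.read_camera('scene');save(p,'s3.png',(290,110,410,250),4)
W=cloud('scene',d)
m=(abs(W[...,2]-.13)<0.006); q=tobox(W[m]); q=q[(abs(q[:,1])<.028)&(q[:,0]<-.07)&(q[:,0]>-.2)]
print(len(q),np.percentile(q[:,0],[0,1,5]))
E
```

```text
t 7.75 tcp [ 0.54  -0.108  0.141] box [-0.0653 -0.0013  0.141 ] F [ 2.6  2.8 12.6] gap 0.0
tool x [ 0.011 -0.002 -1.   ] y [-0.991 -0.134 -0.011] z [-0.134  0.991 -0.003] j6 [-0.34  0.31 -0.21  1.04  0.   -0.48]
212 [-0.14233545 -0.14119746 -0.13909575]
```

View pics/s3.png

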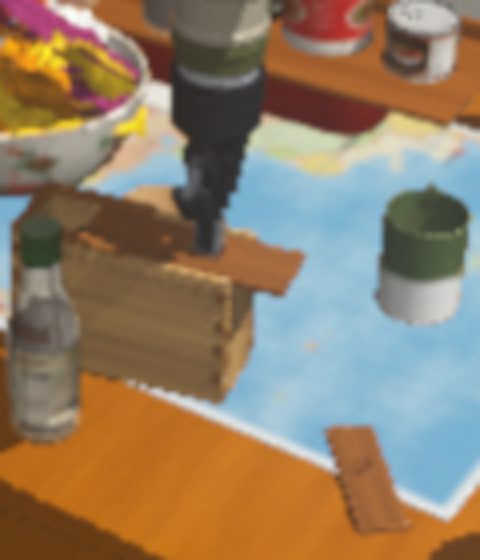

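The lid front is at about box x = -142, nearly at the stop. I'll nudge it to feel the stop.

Call:
step_arm:
  moves:
    - [[0,-0.003,0.01,0.0035,0.002,0.001,0],[0,-0.003,0.01,0.0035,0.004,0.001,0],[0,-0.003,0.01,0.0035,0.006,0.001,0],[0,-0.003,0.01,0.0035,0.008,0.001,0]]

```text
clock: 8.2
tcp_pos: [0.537, -0.1087, 0.141]
orientation: [-0.467, 0.536, -0.463, -0.529]
wrist_force: [6.2, 3.2, 9.4]
finger_gap: 0.0001
```

```bash
python3 - <<'E'
from h import *
show()
p,d=env.read_camera('scene')
W=cloud('scene',d)
m=(abs(W[...,2]-.13)<0.006); q=tobox(W[m]); q=q[(abs(q[:,1])<.028)&(q[:,0]<-.07)&(q[:,0]>-.2)]
print(len(q),np.percentile(q[:,0],[0,1,5]))
E
```

```text
t 8.2 tcp [ 0.537  -0.1087  0.141 ] box [-0.0684 -0.0016  0.141 ] F [6.2 3.2 9.4] gap 0.0001
tool x [ 0.012 -0.002 -1.   ] y [-0.991 -0.135 -0.012] z [-0.135  0.991 -0.003] j6 [-0.35  0.3  -0.22  1.03  0.   -0.48]
207 [-0.14508004 -0.14400009 -0.14077652]
```

It met the stop: the lid front is at x = -144.0 and the force along x rose. Next I lift off, open, and move over the projecting end.

Call:
step_arm:
  moves:
    - [[0,-0.003,0.01,-0.01,0,0,0],[0,-0.003,0.01,-0.03,0,0,0],[0,-0.003,0.01,-0.045,0,0,0.5],[0,-0.003,0.01,-0.045,0.03,0.001,1],[0,-0.003,0.01,-0.045,0.06,0.001,1],[0,-0.003,0.01,-0.045,0.06,0.001,1],[0,-0.003,0.01,-0.045,0.06,0.001,1],[0,-0.003,0.01,-0.045,0.06,0.001,1],[0,-0.003,0.01,-0.045,0.06,0.001,1]]

```text
clock: 9.15
tcp_pos: [0.4774, -0.1159, 0.1852]
orientation: [-0.465, 0.533, -0.465, -0.532]
wrist_force: [-0.3, -0.0, -4.3]
finger_gap: 0.0856
```

```bash
python3 - <<'E'
from h import *
show()
pl(bx(-.128,0,.125),YAW+np.pi/2)
p,d=env.read_camera('scene');save(p,'s4.png',(290,80,450,230),4)
W=cloud('scene',d)
m=(abs(W[...,2]-.13)<0.006); q=tobox(W[m]); q=q[(abs(q[:,1])<.05)&(q[:,0]<-.105)&(q[:,0]>-.2)]
print(len(q),np.percentile(q,[0,2,50,98,100],axis=0))
m=(W[...,2]>.15)&(W[...,2]<.3); q=tobox(W[m]); q=q[abs(q[:,0]+.128)<.06]; print('lowest',np.percentile(q[:,2],[0,1,3]), np.percentile(q[q[:,2]<.19],[0,50,100],axis=0))
E
```

```text
t 9.15 tcp [ 0.4774 -0.1159  0.1852] box [-0.1284 -0.0006  0.1852] F [-0.3 -0.  -4.3] gap 0.0856
tool x [ 0.002 -0.    -1.   ] y [-0.991 -0.135 -0.002] z [-0.135  0.991 -0.001] j6 [-0.4   0.18 -0.28  1.12  0.   -0.54]
turn [-0.0013 -0.0007  0.002 ] shift [ 0.0602 -0.0002  0.0006]
145 [[-0.14464426 -0.03396296  0.12411635]
 [-0.14307218 -0.02903819  0.12608045]
 [-0.12560321  0.00244091  0.13140666]
 [-0.10584177  0.0331905   0.13497107]
 [-0.1052484   0.03656462  0.13594864]]
lowest [0.15000359 0.15244786 0.15573244] [[-0.18766942 -0.62818425  0.15000359]
 [-0.12052177 -0.60752139  0.16906026]
 [-0.0680204   0.7559508   0.18974264]]
```

View pics/s4.png

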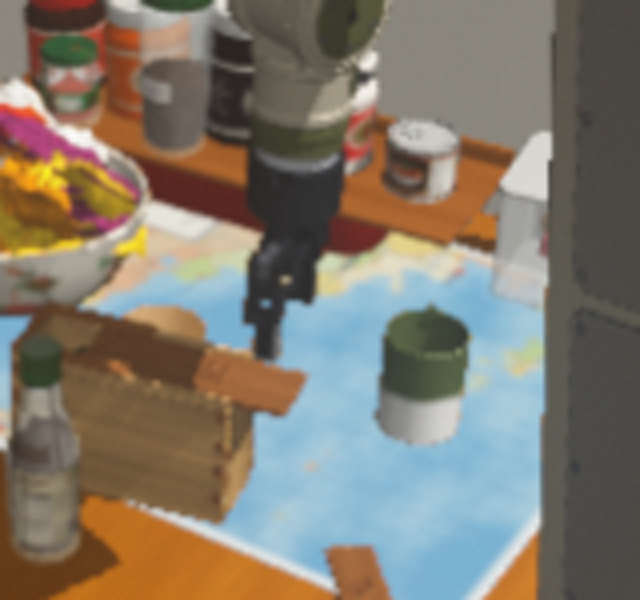

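```bash
python3 - <<'E'
from h import *
p,d=env.read_camera('scene');W=cloud('scene',d);q=tobox(W)
for r in range(155,176,1):
    print(r,[tuple(np.round(q[r,c],3).tolist()) for c in (354,356,358)])
E
```

```text
155 [(-0.12, 0.054, 0.244), (-0.016, -0.306, 0.007), (-0.139, 0.074, 0.261)]
156 [(-0.121, 0.056, 0.242), (-0.127, 0.056, 0.243), (-0.139, 0.073, 0.257)]
157 [(-0.124, 0.064, 0.244), (-0.132, 0.069, 0.248), (-0.139, 0.072, 0.252)]
158 [(-0.128, 0.076, 0.248), (-0.132, 0.069, 0.245), (-0.139, 0.071, 0.248)]
159 [(-0.127, 0.072, 0.242), (-0.133, 0.071, 0.243), (-0.14, 0.075, 0.247)]
160 [(-0.127, 0.073, 0.239), (-0.133, 0.072, 0.24), (-0.141, 0.077, 0.245)]
161 [(-0.122, 0.057, 0.224), (-0.134, 0.073, 0.237), (-0.14, 0.073, 0.239)]
162 [(-0.122, 0.057, 0.221), (-0.128, 0.053, 0.22), (-0.136, 0.059, 0.225)]
163 [(-0.123, 0.057, 0.217), (-0.129, 0.056, 0.218), (-0.135, 0.055, 0.22)]
164 [(-0.122, 0.055, 0.212), (-0.129, 0.056, 0.214), (-0.136, 0.057, 0.217)]
165 [(-0.123, 0.058, 0.211), (-0.129, 0.056, 0.211), (-0.134, 0.051, 0.209)]
166 [(-0.122, 0.053, 0.204), (-0.13, 0.058, 0.208), (-0.134, 0.05, 0.205)]
167 [(-0.123, 0.056, 0.202), (-0.129, 0.053, 0.202), (-0.136, 0.054, 0.204)]
168 [(-0.123, 0.054, 0.197), (-0.13, 0.055, 0.199), (-0.134, 0.049, 0.197)]
169 [(-0.122, 0.05, 0.19), (-0.128, 0.049, 0.191), (-0.133, 0.046, 0.191)]
170 [(-0.099, -0.023, 0.134), (-0.106, -0.022, 0.137), (-0.135, 0.049, 0.189)]
171 [(-0.101, -0.019, 0.134), (-0.106, -0.026, 0.131), (-0.113, -0.022, 0.135)]
172 [(-0.102, -0.016, 0.131), (-0.107, -0.023, 0.129), (-0.114, -0.02, 0.132)]
173 [(-0.105, -0.008, 0.133), (-0.112, -0.006, 0.137), (-0.116, -0.016, 0.131)]
174 [(-0.106, -0.004, 0.133), (-0.112, -0.006, 0.132), (-0.119, -0.007, 0.134)]
175 [(-0.106, -0.005, 0.127), (-0.114, 0.001, 0.134), (-0.12, -0.004, 0.132)]
```

The open tips stand about 3 mm above the TCP, as I expected from the swing. I'll lower and pinch.

Call:
step_arm:
  moves:
    - [[0,0,0.002,0.025,0,0.002,1],[0,0,0.002,0.045,0,0.002,1],[0,0,0.002,0.055,0,0.002,1],[0,0,0.002,0.061,0,0.002,1],[0,0,0.002,0.061,0,0.002,1],[0,0,0.002,0.061,0,0.002,0.5],[0,0,0.002,0.061,0,0.002,0.5],[0,0,0.002,0.061,0,0.002,0.5],[0,0,0.002,0.061,0,0.002,0.5],[0,0,0.002,0.061,0,0.002,0.5]]
  force: 30

```text
clock: 10.25
tcp_pos: [0.4778, -0.1142, 0.125]
orientation: [-0.465, 0.534, -0.465, -0.532]
wrist_force: [-0.3, -0.4, 0.6]
finger_gap: 0.0606
```

```bash
python3 - <<'E'
from h import *
show()
p,d=env.read_camera('scene');save(p,'s5.png',(300,110,420,220),6)
W=cloud('scene',d);q=tobox(W)
m=(abs(q[...,0]+.128)<.02)&(abs(q[...,1]-.04)<.03)&(q[...,2]>.1)&(q[...,2]<.2)
v,u=np.where(m)
for r in sorted(set(v)): print(r,np.round(q[r,u[v==r]].mean(0),3))
E
```

```text
t 10.25 tcp [ 0.4778 -0.1142  0.125 ] box [-0.1278  0.0011  0.125 ] F [-0.3 -0.4  0.6] gap 0.0606
tool x [ 0.002 -0.001 -1.   ] y [-0.991 -0.135 -0.001] z [-0.135  0.991 -0.002] j6 [-0.4   0.22 -0.38  0.97 -0.   -0.53]
164 [-0.14   0.021  0.196]
165 [-0.139  0.025  0.194]
166 [-0.143  0.03   0.195]
167 [-0.14  0.03  0.19]
168 [-0.137  0.039  0.191]
169 [-0.137  0.045  0.191]
170 [-0.13   0.057  0.193]
171 [-0.132  0.057  0.19 ]
172 [-0.13   0.055  0.184]
173 [-0.129  0.055  0.18 ]
174 [-0.13   0.057  0.178]
175 [-0.13   0.058  0.175]
176 [-0.131  0.058  0.171]
177 [-0.134  0.056  0.167]
178 [-0.13   0.043  0.153]
179 [-0.128  0.036  0.144]
180 [-0.129  0.032  0.138]
181 [-0.13   0.037  0.138]
182 [-0.13   0.037  0.134]
183 [-0.131  0.039  0.132]
184 [-0.13   0.041  0.128]
185 [-0.131  0.036  0.121]
```

View pics/s5.png

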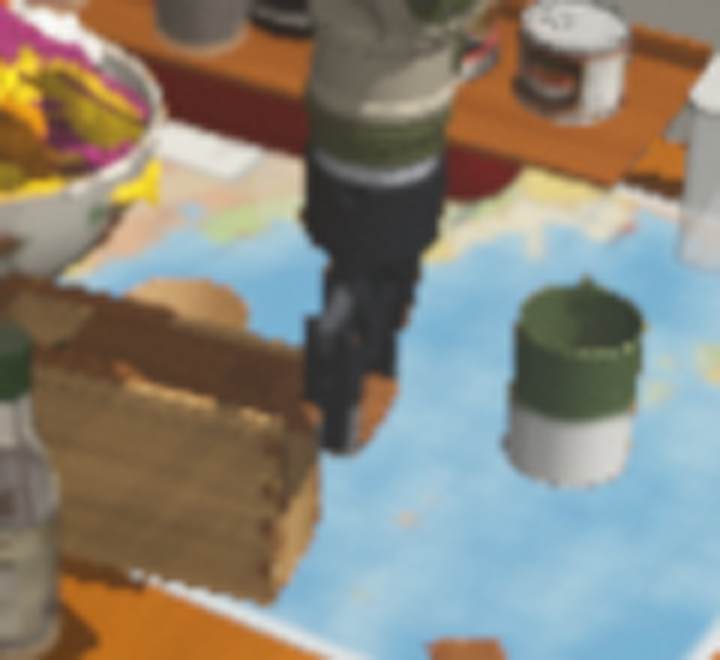

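The pinch holds at 60.6 mm. I'll lift the end with a matching tilt.

Call:
step_arm:
  moves:
    - [[0,0,0.01,-0.002,0,0,0.5],[0,0,0.022,-0.004,0,0,0.5],[0,0,0.034,-0.006,0,0,0.5],[0,0,0.045,-0.008,0,0,0.5],[0,0,0.052,-0.0095,0,0,0.5],[0,0,0.052,-0.0095,0,0,0.5]]
  force: 40

```text
clock: 10.9
tcp_pos: [0.4777, -0.1141, 0.1343]
orientation: [0.451, -0.521, 0.479, 0.544]
wrist_force: [-0.2, 0.2, -5.2]
finger_gap: 0.0604
```

```bash
python3 - <<'E'
from h import *
show()
p,d=env.read_camera('scene');save(p,'s6.png',(300,110,420,220),6)
E
```

```text
t 10.9 tcp [ 0.4777 -0.1141  0.1343] box [-0.1278  0.0012  0.1343] F [-0.2  0.2 -5.2] gap 0.0604
tool x [-0.051 -0.008 -0.999] y [-0.989 -0.135  0.052] z [-0.136  0.991 -0.001] j6 [-0.38  0.25 -0.31  1.05 -0.03 -0.52]
```

View pics/s6.png

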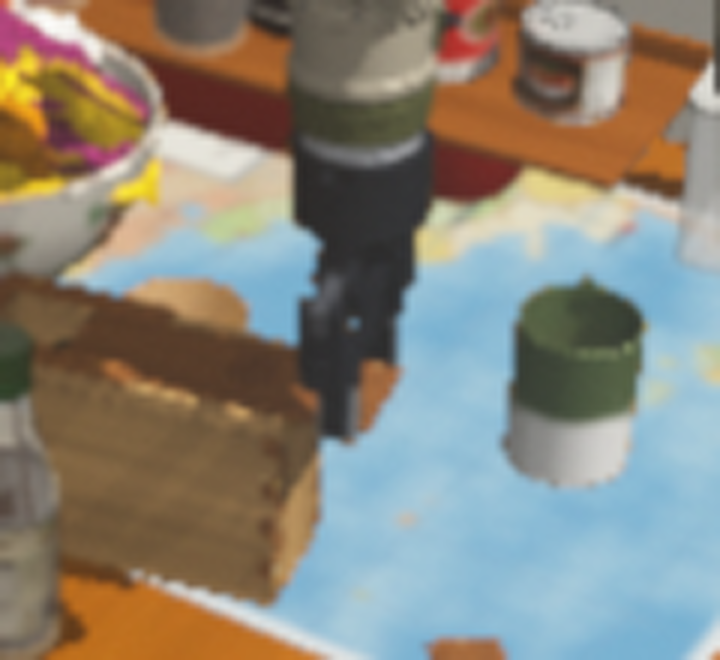

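Call:
step_arm:
  moves:
    - [[0,0,0,0,0.003,0,0.5],[0,0,0,0,0.007,0,0.5],[0,0,0,0.0005,0.011,0,0.5],[0,0,0,0.001,0.015,0,0.5],[0,0,0,0.001,0.02,0,0.5],[0,0,0,0.001,0.02,0,0.5]]

```text
clock: 11.55
tcp_pos: [0.457, -0.1168, 0.1343]
orientation: [0.451, -0.521, 0.479, 0.544]
wrist_force: [-0.5, 0.1, -5.2]
finger_gap: 0.061
```

```bash
python3 - <<'E'
from h import *
show()
p,d=env.read_camera('scene');save(p,'s7.png',(300,110,420,220),6)
E
```

```text
t 11.55 tcp [ 0.457  -0.1168  0.1343] box [-0.1487  0.0014  0.1343] F [-0.5  0.1 -5.2] gap 0.061
tool x [-0.051 -0.008 -0.999] y [-0.99  -0.135  0.052] z [-0.135  0.991 -0.001] j6 [-0.4   0.22 -0.36  1.04 -0.03 -0.54]
```

View pics/s7.png

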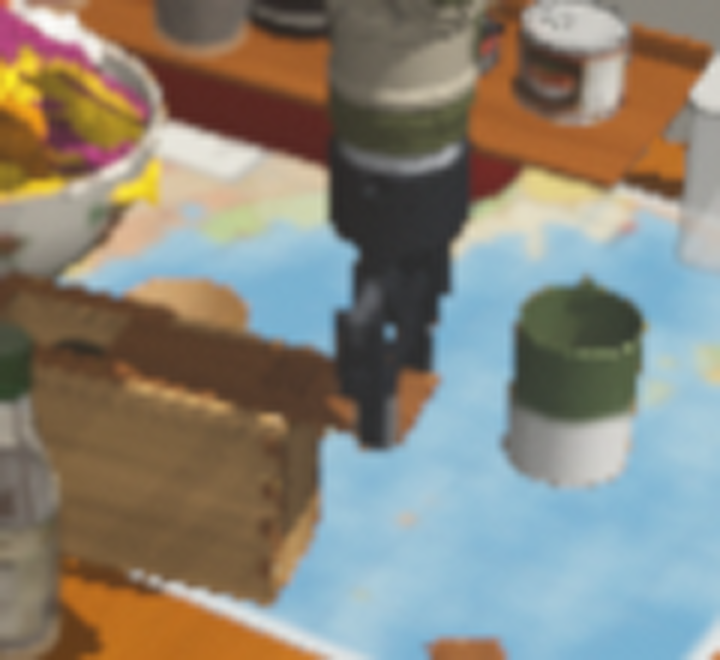

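The cleat is over the lip and the lid slides freely. I'll draw it another 42 mm.

Call:
step_arm:
  moves:
    - [[0,0,0,0,0.005,0,0.5],[0,0,0,0.0005,0.01,0,0.5],[0,0,0,0.001,0.017,0,0.5],[0,0,0,0.001,0.024,0,0.5],[0,0,0,0.0015,0.03,0,0.5],[0,0,0,0.002,0.037,0,0.5],[0,0,0,0.002,0.044,0,0.5],[0,0,0,0.002,0.044,0,0.5]]

```text
clock: 12.4
tcp_pos: [0.4126, -0.1227, 0.1346]
orientation: [0.451, -0.521, 0.479, 0.544]
wrist_force: [-0.3, 1.1, -5.2]
finger_gap: 0.0606
```

```bash
python3 - <<'E'
from h import *
show()
p,d=env.read_camera('scene');save(p,'s8.png',(280,110,420,220),5)
E
```

```text
t 12.4 tcp [ 0.4126 -0.1227  0.1346] box [-0.1934  0.0016  0.1346] F [-0.3  1.1 -5.2] gap 0.0606
tool x [-0.051 -0.008 -0.999] y [-0.99  -0.134  0.052] z [-0.135  0.991 -0.001] j6 [-0.46  0.14 -0.45  1.02 -0.03 -0.59]
```

View pics/s8.png

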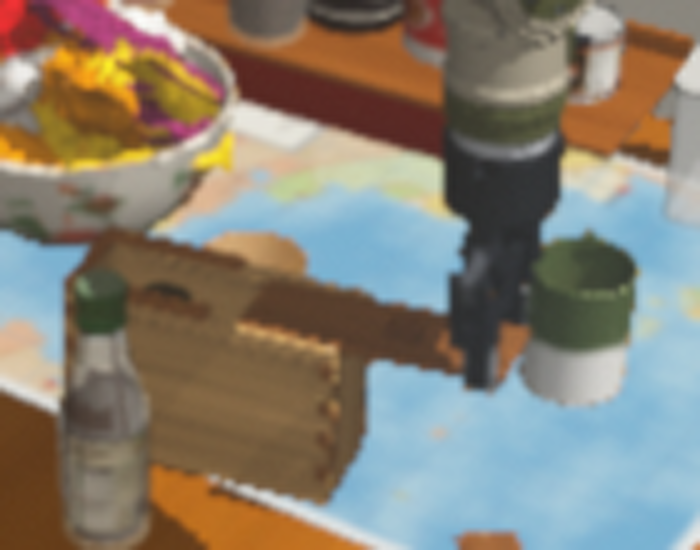

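The lid is clear of the rails (about 112 mm out). The black cap shows in the rear half at (160,290). I'll lift the lid well above the bottle.

Call:
step_arm:
  moves:
    - [[0,0,0,-0.01,0,0,0.5],[0,0,0,-0.025,0.001,0,0.5],[0,0,0,-0.045,0.002,0,0.5],[0,0,0,-0.065,0.003,0,0.5],[0,0,0,-0.085,0.004,0,0.5],[0,0,0,-0.105,0.005,0,0.5],[0,0,0,-0.12,0.006,0,0.5],[0,0,0,-0.13,0.007,0,0.5],[0,0,0,-0.13,0.007,0,0.5]]

```text
clock: 13.35
tcp_pos: [0.4138, -0.123, 0.2665]
orientation: [0.451, -0.522, 0.479, 0.543]
wrist_force: [0.8, 0.1, -4.8]
finger_gap: 0.0613
```

```bash
python3 - <<'E'
from h import *
show()
for t in (0.052,0.03): pl((.43,.12,.26),YAW+np.pi/2,t)
p,d=env.read_camera('scene');save(p,'s9.png',(250,70,450,250),4)
E
```

```text
t 13.35 tcp [ 0.4138 -0.123   0.2665] box [-0.1923  0.0011  0.2665] F [ 0.8  0.1 -4.8] gap 0.0613
tool x [-0.048 -0.009 -0.999] y [-0.99  -0.135  0.049] z [-0.135  0.991 -0.003] j6 [-0.46  0.06 -0.2   1.34 -0.03 -0.59]
turn [-0.0019 -0.0028  0.0031] shift [ 0.0034 -0.049   0.2386]
turn [-0.0019 -0.0029 -0.0189] shift [ 0.0034 -0.049   0.2386]
```

View pics/s9.png

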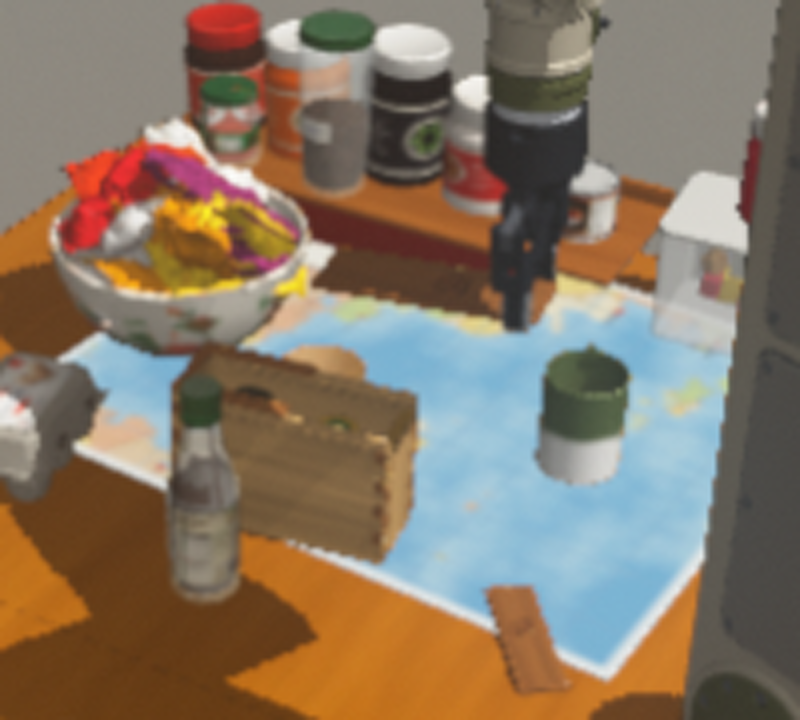

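The lid is held level and clear, and the gold cap shows in the front half at (340,420). I'll move the lid over to the free wood.

Call:
step_arm:
  moves:
    - [[0,0,0,0.0,0,0.015,0.5],[0,0,0,0.0,0,0.035,0.5],[0,0,0,0.0,0,0.06,0.5],[0,0,0,0.0,0,0.09,0.5],[0,0,0,0.0,-0.01,0.12,0.5],[0,0,-0.005,0.0,-0.02,0.15,0.5],[0,0,-0.01,0.0,-0.03,0.18,0.5],[0,0,-0.015,0.0,-0.04,0.205,0.5],[0,0,-0.015,0.003,-0.049,0.225,0.5],[0,0,-0.015,0.003,-0.049,0.239,0.5],[0,0,-0.015,0.003,-0.049,0.239,0.5],[0,0,-0.015,0.003,-0.049,0.239,0.5]]

```text
clock: 14.6
tcp_pos: [0.4286, 0.121, 0.2588]
orientation: [0.454, -0.525, 0.475, 0.541]
wrist_force: [0.0, -0.3, -5.3]
finger_gap: 0.0606
```

```bash
python3 - <<'E'
from h import *
show()
pl((.43,.12,.03),YAW+np.pi/2,.033)
p,d=env.read_camera('scene');save(p,'s10.png',(220,60,420,260),3.5)
W=cloud('scene',d)
m=(W[...,2]>.2)&(W[...,2]<.285)&(W[...,0]>.46)&(W[...,0]<.63)&(W[...,1]>.07)&(W[...,1]<.2)
q=W[m];print(len(q));A=np.c_[q[:,:2],np.ones(len(q))]
from numpy.linalg import lstsq
c=lstsq(A,q[:,2],rcond=None)[0];print('plane',c,'resid',np.std(A@c-q[:,2]),'z at grip',c@[.43,.12,1], 'at rear',c@[.597,.143,1],np.percentile(q,[1,99],axis=0))
E
```

```text
t 14.6 tcp [0.4286 0.121  0.2588] box [-0.1443  0.2407  0.2588] F [ 0.  -0.3 -5.3] gap 0.0606
tool x [-0.036 -0.007 -0.999] y [-0.99  -0.136  0.037] z [-0.136  0.991 -0.002] j6 [ 0.1   0.09 -0.2   1.32 -0.   -0.04]
turn [-0.0005 -0.0021 -0.0039] shift [ 0.2286 -0.0097 -0.0007]
649
plane [-0.04269872 -0.0293341   0.28679654] resid 0.0018796935559142612 z at grip 0.26491599253780396 at rear 0.25711062117425154 [[0.46227031 0.10277666 0.25298186]
 [0.59488561 0.17284192 0.26528949]]
```

View pics/s10.png

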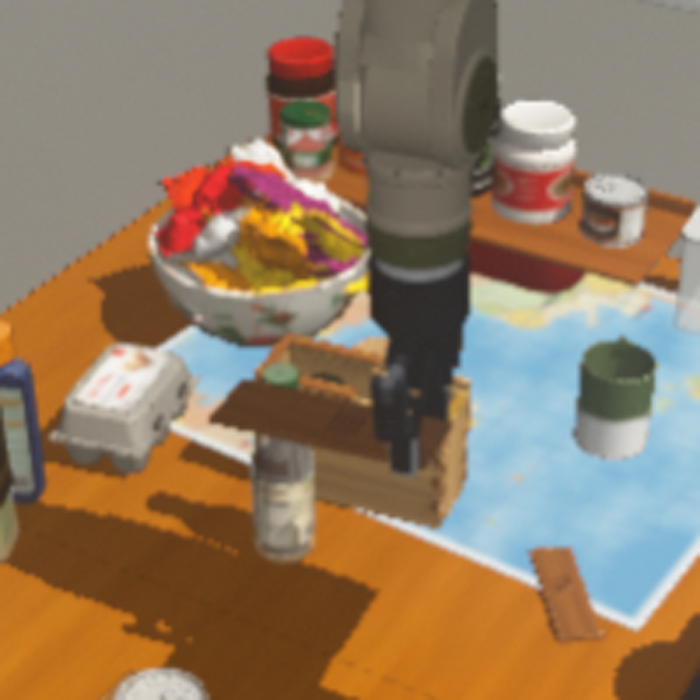

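The lid is held. Its underside is about 1-2 mm below the TCP and it is tilted slightly rear-down. I'll lower it.

Call:
step_arm:
  moves:
    - [[0,0,0,0.02,0,0,0.5],[0,0,0,0.045,-0.001,0,0.5],[0,0,0,0.07,-0.002,0,0.5],[0,-0.002,-0.002,0.095,-0.004,0,0.5],[0,-0.002,-0.004,0.12,-0.005,0,0.5],[0,-0.002,-0.004,0.145,-0.006,0,0.5],[0,-0.002,-0.004,0.17,-0.007,0,0.5],[0,-0.002,-0.004,0.195,-0.008,0,0.5],[0,-0.002,-0.004,0.215,-0.009,0,0.5],[0,-0.002,-0.004,0.228,-0.01,0,0.5],[0,-0.002,-0.004,0.228,-0.01,0,0.5],[0,-0.002,-0.004,0.228,-0.01,0,0.5]]

```text
clock: 15.85
tcp_pos: [0.4306, 0.1197, 0.0309]
orientation: [0.456, -0.525, 0.474, 0.54]
wrist_force: [-0.4, -0.0, -5.3]
finger_gap: 0.0605
```

```bash
python3 - <<'E'
from h import *
show()
pl((.43,.12,.009),YAW+np.pi/2,.033)
p,d=env.read_camera('scene');save(p,'s11.png',(220,120,420,290),4)
W=cloud('scene',d)
m=(W[...,2]>.012)&(W[...,2]<.05)&(W[...,0]>.46)&(W[...,0]<.59)&(W[...,1]>.10)&(W[...,1]<.16)
q=W[m];print(len(q));A=np.c_[q[:,:2],np.ones(len(q))]
c=np.linalg.lstsq(A,q[:,2],rcond=None)[0];print('plane',c,'z at grip',c@[.43,.12,1], 'at rear',c@[.597,.143,1])
E
```

```text
t 15.85 tcp [0.4306 0.1197 0.0309] box [-0.1426  0.2392  0.0309] F [-0.4 -0.  -5.3] gap 0.0605
tool x [-0.033 -0.005 -0.999] y [-0.99  -0.134  0.033] z [-0.134  0.991 -0.   ] j6 [ 0.09  0.28 -0.57  0.75 -0.   -0.04]
turn [-0.0027 -0.0001  0.0001] shift [ 0.0219 -0.0002  0.0004]
484
plane [-0.03391265 -0.00267816  0.05129508] z at grip 0.03639125728387588 at rear 0.03066624676553842
```

View pics/s11.png

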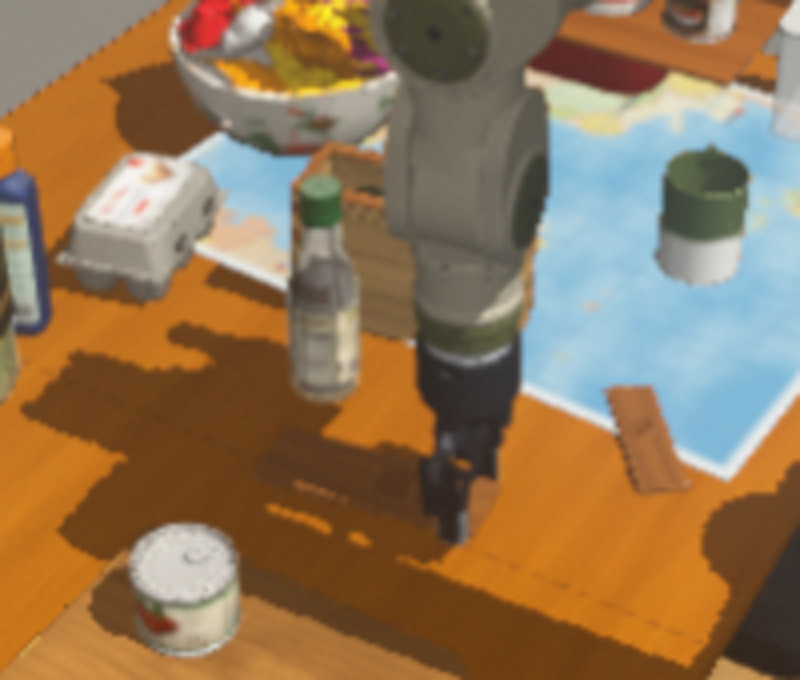

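Call:
step_arm:
  moves:
    - [[0,0,0,0.006,0,0,0.5],[0,0,0,0.012,0,0,0.5],[0,0,0,0.016,0,0,0.5],[0,0,0,0.019,0,0,0.5],[0,0,0,0.021,0,0,0.5],[0,0,0,0.022,0,0,0.5],[0,0,0,0.022,0,0,0.5]]

```text
clock: 16.6
tcp_pos: [0.4304, 0.1198, 0.0093]
orientation: [0.457, -0.525, 0.474, 0.54]
wrist_force: [-0.7, -0.1, -5.2]
finger_gap: 0.0609
```

No contact yet, so I'll go down in half-millimetre steps.

Call:
step_arm:
  moves:
    - [[0,0,0,0.0005,0,0,0.5],[0,0,0,0.001,0,0,0.5],[0,0,0,0.001,0,0,0.5]]

```text
clock: 16.9
tcp_pos: [0.4304, 0.1198, 0.0083]
orientation: [0.457, -0.525, 0.474, 0.54]
wrist_force: [-0.3, -0.0, -4.7]
finger_gap: 0.0607
```

Call:
step_arm:
  moves:
    - [[0,0,0,0.0005,0,0,0.5],[0,0,0,0.001,0,0,0.5],[0,0,0,0.001,0,0,0.5]]

```text
clock: 17.2
tcp_pos: [0.4305, 0.1198, 0.0075]
orientation: [0.457, -0.525, 0.474, 0.54]
wrist_force: [-1.2, 0.0, -0.9]
finger_gap: 0.0609
```

It has touched down: the vertical force rose about 4 N. I'll release and rise.

Call:
step_arm:
  moves:
    - [[0,0,0,0,0,0,0.75],[0,0,0,0,0,0,0.8],[0,0,0,0,0,0,0.9],[0,0,0,0,0,0,1],[0,0,0,0,0,0,1],[0,0,0,-0.01,0,0,1],[0,0,0,-0.03,0,0,1],[0,0,0,-0.06,0.001,0,1],[0,0,0,-0.1,0.002,0,1],[0,0,0,-0.14,0.003,0,1],[0,0,0,-0.18,0.004,0,1],[0,0,0,-0.22,0.005,0,1]]

```text
clock: 18.4
tcp_pos: [0.4319, 0.1201, 0.2301]
orientation: [0.457, -0.525, 0.473, 0.539]
wrist_force: [1.3, -0.3, -6.0]
finger_gap: 0.0855
```

```bash
python3 - <<'E'
from h import *
show()
p,d=env.read_camera('scene');save(p,'s12.png',(220,120,420,290),4)
p,d=env.read_camera('top');save(p,'t12.png',(140,90,440,300),2.5)
W=cloud('top',d);np.savez('t12.npz',p=p,d=d)
q=tobox(W)
m=(q[...,2]>.06)&(q[...,2]<.122)&(abs(q[...,0])<.086)&(abs(q[...,1])<.026)
v,u=np.where(m)
hsv=cv2.cvtColor(p,cv2.COLOR_RGB2HSV)
print(m.sum())
for h,lo,hi in [('gold',-.086,0),('rear',0,.086)]:
    k=m&(q[...,0]>lo)&(q[...,0]<hi); 
    if k.sum(): print(h,k.sum(),np.round(np.percentile(q[k],[2,25,50,75,98],axis=0),3).tolist(),np.median(p[k],axis=0))
for n in ('gold_jar','black_jar','box_lid'):
    for r in env.silhouettes('top',n)[:3]: 
        mm=r['mask'];a=W[mm];a=a[~np.isnan(a[:,0])];print(n,round(r['confidence'],2),np.round(r['uv']),np.round(np.percentile(a,[3,50,97],axis=0),3).tolist())
E
```

```text
t 18.4 tcp [0.4319 0.1201 0.2301] box [-0.1412  0.2395  0.2301] F [ 1.3 -0.3 -6. ] gap 0.0855
tool x [-0.03  -0.004 -1.   ] y [-0.99  -0.134  0.031] z [-0.134  0.991 -0.   ] j6 [ 0.09  0.1  -0.26  1.25 -0.   -0.04]
552
gold 279 [[-0.059, -0.017, 0.07], [-0.052, -0.006, 0.102], [-0.043, 0.003, 0.105], [-0.032, 0.012, 0.106], [-0.02, 0.02, 0.108]] [100.  90.  30.]
rear 273 [[0.02, -0.017, 0.065], [0.025, -0.006, 0.109], [0.034, 0.002, 0.114], [0.045, 0.01, 0.116], [0.058, 0.019, 0.118]] [31. 31. 20.]
gold_jar 0.53 [367. 184.] [[0.546, -0.118, 0.029], [0.559, -0.101, 0.104], [0.582, -0.083, 0.108]]
black_jar 0.88 [364. 157.] [[0.624, -0.108, 0.034], [0.635, -0.091, 0.114], [0.659, -0.075, 0.117]]
box_lid 0.86 [282. 201.] [[0.415, 0.085, 0.005], [0.525, 0.114, 0.009], [0.595, 0.135, 0.36]]
box_lid 0.58 [343. 266.] [[0.315, -0.099, 0.001], [0.359, -0.052, 0.006], [0.401, -0.003, 0.01]]
```

View pics/s12.png

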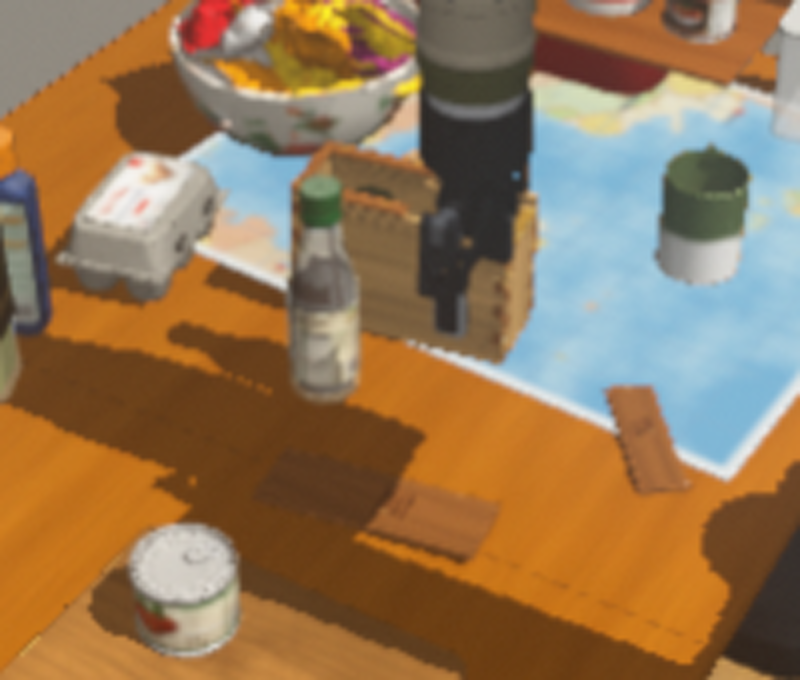

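View pics/t12.png

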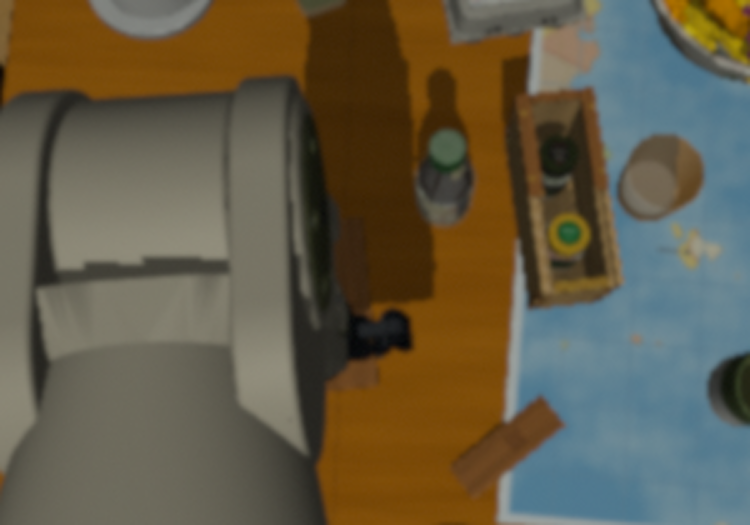

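The lid lies flat on the wood (scene crop (255-495, 450-560)). The gold cap is at (567,235) in the top crop, in the front half, and the black cap is at (557,155). Now I'll work out the jar's axis and the reach.

```bash
cat >> h.py <<'E'
JX=-0.040;JY=0.002
E
python3 - <<'E'
from h import *
z=np.load('t12.npz');W=cloud('top',z['d']);q=tobox(W)
for lo,hi,zz in ((-.08,0,.1),(0,.08,.109)):
    m=(q[...,2]>zz)&(q[...,2]<.122)&(q[...,0]>lo)&(q[...,0]<hi)&(abs(q[...,1])<.026)
    a=q[m]; print(len(a),np.array(cv2.minEnclosingCircle(a[:,:2].astype(np.float32))[0]),cv2.minEnclosingCircle(a[:,:2].astype(np.float32))[1],a.mean(0))
save(z['p'],'t12c.png',(330,110,400,220),6)
show()
pl(bx(JX,JY,.235),YAW)
E
```

```text
213 [-0.03864016  0.00105464] 0.02031874656677246 [-0.03910191  0.00109413  0.10556279]
205 [0.04062627 0.00046722] 0.020452190190553665 [0.03975484 0.00093204 0.11469219]
t 18.65 tcp [0.4318 0.1201 0.2266] box [-0.1413  0.2395  0.2266] F [-0.6 -1.  -4.9] gap 0.0855
tool x [-0.032 -0.005 -0.999] y [-0.99  -0.134  0.032] z [-0.134  0.991 -0.   ] j6 [ 0.09  0.1  -0.26  1.24 -0.   -0.04]
turn [ 1.5683 -0.0256 -0.0252] shift [-0.0117 -0.1016 -0.2372]
```

View pics/t12c.png

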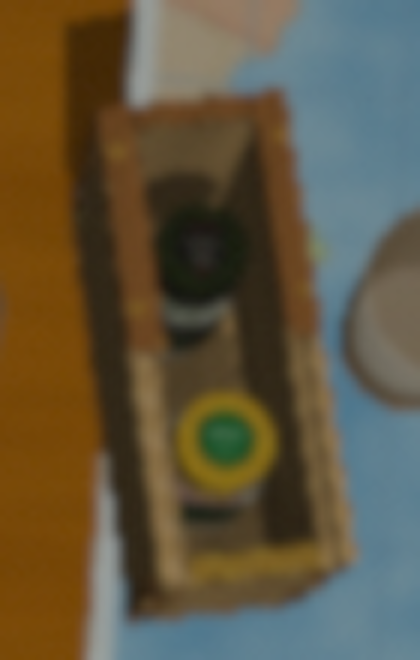

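The crop shows the gold-yellow cap at (227,440) in the front half; its axis is at box (-39, 1) mm.

Call:
step_arm:
  moves:
    - [[0.15,0,0,-0.012,-0.01,-0.02,0.62],[0.3,0,0,-0.012,-0.02,-0.05,0.62],[0.45,-0.01,-0.01,-0.012,-0.03,-0.08,0.62],[0.6,-0.01,-0.01,-0.012,-0.05,-0.11,0.62],[0.75,-0.01,-0.01,-0.012,-0.06,-0.14,0.62],[0.9,-0.02,-0.02,-0.012,-0.08,-0.17,0.62],[1.05,-0.02,-0.02,-0.012,-0.09,-0.2,0.62],[1.2,-0.025,-0.025,-0.012,-0.1,-0.22,0.62],[1.35,-0.025,-0.025,-0.012,-0.102,-0.238,0.62],[1.5,-0.025,-0.025,-0.012,-0.102,-0.238,0.62],[1.568,-0.025,-0.025,-0.012,-0.102,-0.238,0.62],[1.568,-0.025,-0.025,-0.012,-0.102,-0.238,0.62]]

```text
clock: 19.85
tcp_pos: [0.5638, -0.1018, 0.2322]
orientation: [0.704, -0.048, 0.707, 0.049]
wrist_force: [-0.2, -0.1, -4.5]
finger_gap: 0.0531
```

```bash
python3 - <<'E'
from h import *
show()
pl(bx(-.039,.001,.155),YAW)
p,d=env.read_camera('scene');save(p,'s13.png',(260,70,420,230),4)
E
```

```text
t 19.85 tcp [ 0.5638 -0.1018  0.2322] box [-0.0409  0.0016  0.2322] F [-0.2 -0.1 -4.5] gap 0.0531
tool x [-0.005  0.001 -1.   ] y [-0.136  0.991  0.002] z [ 0.991  0.136 -0.005] j6 [-0.32  0.32  0.03  1.29 -0.    1.12]
turn [-0.0002 -0.0052 -0.0022] shift [ 0.0772 -0.0007  0.0023]
```

View pics/s13.png

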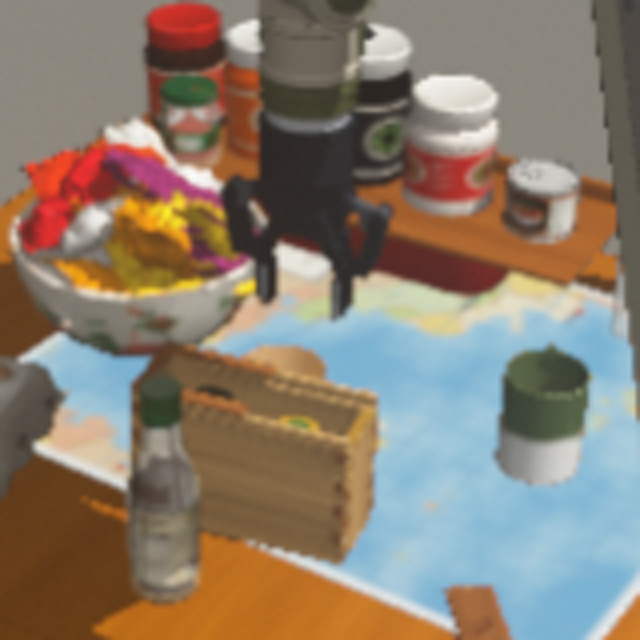

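The linkage knuckles stick out beyond the fingers, so I'll check their clearance to the box before going in.

```bash
python3 - <<'E'
from h import *
p,d=env.read_camera('scene');W=cloud('scene',d);q=tobox(W)
t=tobox(st()['tcp_pos'])
m=(abs(q[...,0]-t[0])<.09)&(abs(q[...,1])<.05)&(q[...,2]>.19)&(q[...,2]<.34)
a=q[m]-t
for h in np.arange(-.015,.1,.006):
    b=a[(a[:,2]>=h)&(a[:,2]<h+.006)]
    if len(b): print(round(h,3),len(b),np.round([b[:,0].min(),b[:,0].max(),b[:,1].min(),b[:,1].max()],3))
E
```

```text
-0.009 7 [-0.033  0.033 -0.012  0.01 ]
-0.003 10 [-0.033  0.037 -0.01   0.014]
0.003 17 [-0.041  0.037 -0.009  0.013]
0.009 25 [-0.041  0.039 -0.011  0.015]
0.015 16 [-0.041  0.038 -0.01   0.013]
0.021 22 [-0.041  0.038 -0.008  0.016]
0.027 15 [-0.039  0.038 -0.008  0.015]
0.033 17 [-0.041  0.045 -0.006  0.015]
0.039 40 [-0.057  0.056 -0.012  0.018]
0.045 47 [-0.059  0.057 -0.011  0.019]
0.051 33 [-0.056  0.059 -0.009  0.02 ]
0.057 48 [-0.063  0.059 -0.016  0.02 ]
0.063 47 [-0.062  0.064 -0.013  0.02 ]
0.069 50 [-0.062  0.064 -0.009  0.022]
0.075 47 [-0.063  0.065 -0.005  0.023]
0.081 58 [-0.064  0.068  0.001  0.023]
0.087 85 [-0.066  0.066 -0.007  0.027]
0.093 96 [-0.065  0.064 -0.009  0.025]
0.099 40 [-0.039  0.038 -0.004  0.018]
```

Knuckles start about 37 mm above the TCP. With the TCP at z = 94 mm they clear the lip by about 8 mm, and the tips still cover the whole cap.

Call:
step_arm:
  moves:
    - [[0,-0.005,-0.002,0.01,-0.001,0.002,0.62],[0,-0.005,-0.002,0.03,-0.001,0.002,0.62],[0,-0.005,-0.002,0.05,-0.001,0.002,0.62],[0,-0.005,-0.002,0.07,-0.001,0.0025,0.62],[0,-0.005,-0.002,0.085,-0.001,0.0025,0.62],[0,-0.005,-0.002,0.098,-0.001,0.0025,0.62],[0,-0.005,-0.002,0.108,-0.001,0.0025,0.62],[0,-0.005,-0.002,0.108,-0.001,0.0025,0.62]]

```text
clock: 20.75
tcp_pos: [0.5653, -0.1018, 0.1234]
orientation: [0.705, -0.049, 0.706, 0.05]
wrist_force: [-0.1, 0.1, -4.2]
finger_gap: 0.0528
```

```bash
python3 - <<'E'
from h import *
show()
pl(bx(-.039,.001,.094),YAW)
p,d=env.read_camera('scene');save(p,'s14.png',(280,90,400,230),5*0.85)
p,d=env.read_camera('top');save(p,'t14.png',(300,90,440,230),4)
E
```

```text
t 20.75 tcp [ 0.5653 -0.1018  0.1234] box [-0.0394  0.0014  0.1234] F [-0.1  0.1 -4.2] gap 0.0528
tool x [-0.001  0.001 -1.   ] y [-0.139  0.99   0.001] z [ 0.99   0.139 -0.001] j6 [-0.32  0.37 -0.17  1.03  0.    1.11]
turn [ 0.0026 -0.0013 -0.0007] shift [ 0.0294 -0.0004  0.0004]
```

View pics/s14.png

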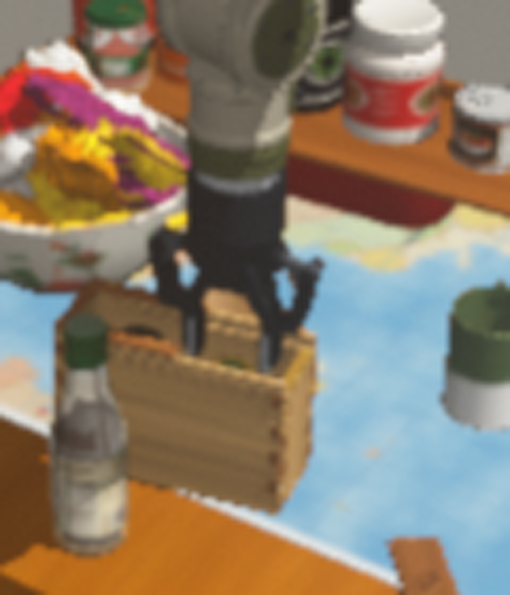

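Both fingers are inside the box either side of the gold cap, clear of the lip. I'll go down and grip.

Call:
step_arm:
  moves:
    - [[0.002,0,0,0.008,0,0,0.62],[0.002,0,0,0.016,0,0,0.62],[0.002,0,0,0.023,0,0,0.62],[0.002,0,0,0.029,0,0,0.62],[0.002,0,0,0.029,0,0,0.62],[0.002,0,0,0.029,0,0,0.3],[0.002,0,0,0.029,0,0,0.3],[0.002,0,0,0.029,0,0,0.3],[0.002,0,0,0.029,0,0,0.3]]
  force: 30

```text
clock: 21.75
tcp_pos: [0.5665, -0.1022, 0.0964]
orientation: [0.706, -0.049, 0.705, 0.048]
wrist_force: [0.5, -0.2, -6.2]
finger_gap: 0.0402
```

```bash
python3 - <<'E'
from h import *
show()
E
```

```text
t 21.75 tcp [ 0.5665 -0.1022  0.0964] box [-0.0382  0.0008  0.0964] F [ 0.5 -0.2 -6.2] gap 0.0402
tool x [ 0.001 -0.    -1.   ] y [-0.137  0.991 -0.001] z [0.991 0.137 0.001] j6 [-0.32  0.4  -0.2   0.97  0.    1.12]
```

Call:
step_arm:
  moves:
    - [[0,0,0,-0.005,0,0,0.3],[0,0,0,-0.015,0,0,0.3],[0,0,0,-0.03,0,0,0.3],[0,0,0,-0.05,0,0,0.3],[0,0,0,-0.07,0,0,0.3],[0,0,0,-0.09,0,0,0.3],[0,0,0,-0.11,0,0,0.3],[0,0,0,-0.13,0,0,0.3],[0,0,0,-0.15,0,0,0.3],[0,0,0,-0.165,0,0,0.3],[0,0,0,-0.175,0,0,0.3],[0,0,0,-0.175,0,0,0.3]]
  force: 45

```text
clock: 22.95
tcp_pos: [0.567, -0.1024, 0.2736]
orientation: [0.707, -0.049, 0.704, 0.048]
wrist_force: [0.8, 0.3, -5.8]
finger_gap: 0.0401
```

```bash
python3 - <<'E'
from h import *
show()
p,d=env.read_camera('scene');save(p,'s15.png',(250,40,410,230),4*0.8)
W=np.load('W.npy');m=np.load('m_board_top.npy');q=W[m];q=q[abs(q[:,2]-.02)<.006]
r=cv2.minAreaRect(q[:,:2].astype(np.float32));print(r,np.round(cv2.boxPoints(r),3).tolist(),np.median(q[:,2]))
for t in (-.002,):
    pl((.42,.365,.27),YAW)
E
```

```text
t 22.95 tcp [ 0.567  -0.1024  0.2736] box [-0.0378  0.0006  0.2736] F [ 0.8  0.3 -5.8] gap 0.0401
tool x [ 0.005 -0.002 -1.   ] y [-0.137  0.991 -0.002] z [0.991 0.137 0.005] j6 [-0.32  0.31  0.11  1.37  0.    1.12]
((0.49453145265579224, 0.3441392183303833), (0.20279517769813538, 0.2795034945011139), 89.91587829589844) [[0.35499998927116394, 0.24300000071525574], [0.6340000033378601, 0.24300000071525574], [0.6340000033378601, 0.4449999928474426], [0.35499998927116394, 0.44600000977516174]] 0.019938596320658517
turn [0.0003 0.0029 0.0014] shift [ 0.0013  0.4829 -0.0812]
```

View pics/s15.png

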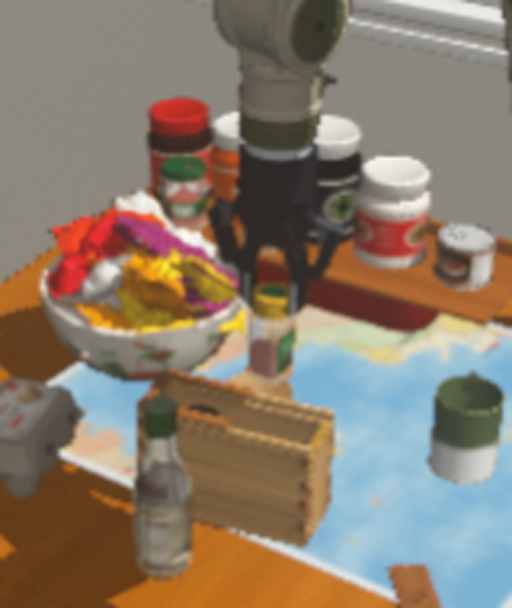

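The jar is held upright, with gold cap, green label and reddish contents. I'll carry it round in front of the bottle to the free front part of the board.

Call:
step_arm:
  moves:
    - [[0,0,0,-0.01,0.01,-0.015,0.3],[0,0,0,-0.015,0.03,-0.04,0.3],[0,0,0,-0.015,0.06,-0.06,0.3],[0,0,0,-0.015,0.1,-0.075,0.3],[0,0,0,-0.015,0.14,-0.08,0.3],[0,0,0,-0.015,0.18,-0.081,0.3],[0,0,0,-0.015,0.22,-0.081,0.3],[0,0,0,-0.015,0.26,-0.081,0.3],[0,0,0,-0.015,0.3,-0.081,0.3],[0,0,0,-0.015,0.34,-0.081,0.3],[0,0,0,-0.01,0.38,-0.081,0.3],[0,0,0,-0.005,0.41,-0.081,0.3]]

```text
clock: 24.2
tcp_pos: [0.4291, 0.2948, 0.2753]
orientation: [0.706, -0.05, 0.705, 0.049]
wrist_force: [0.9, -0.2, -5.3]
finger_gap: 0.0397
```

```bash
python3 - <<'E'
from h import *
show()
pl((.42,.365,.26),YAW)
E
```

```text
t 24.2 tcp [0.4291 0.2948 0.2753] box [-0.1201  0.4129  0.2753] F [ 0.9 -0.2 -5.3] gap 0.0397
tool x [ 0.002 -0.001 -1.   ] y [-0.138  0.99  -0.001] z [0.99  0.138 0.002] j6 [ 0.45  0.2  -0.02  1.35 -0.    1.88]
turn [0.0018 0.0016 0.0015] shift [0.0152 0.0708 0.0007]
```

Call:
step_arm:
  moves:
    - [[0,0.002,0.001,0.005,0.025,0,0.3],[0,0.002,0.001,0.015,0.05,0,0.3],[0,0.002,0.001,0.03,0.065,0,0.3],[0,0.002,0.001,0.05,0.071,0.001,0.3],[0,0.002,0.001,0.07,0.071,0.001,0.3],[0,0.002,0.001,0.09,0.071,0.001,0.3],[0,0.002,0.001,0.11,0.071,0.001,0.3],[0,0.002,0.001,0.13,0.071,0.001,0.3],[0,0.002,0.001,0.143,0.071,0.001,0.3],[0,0.002,0.001,0.15,0.071,0.001,0.3],[0,0.002,0.001,0.15,0.071,0.001,0.3],[0,0.002,0.001,0.15,0.071,0.001,0.3]]

```text
clock: 25.4
tcp_pos: [0.4209, 0.3653, 0.1258]
orientation: [0.706, -0.049, 0.705, 0.049]
wrist_force: [-0.6, -0.6, -5.6]
finger_gap: 0.0398
```

```bash
python3 - <<'E'
from h import *
show()
pl((.42,.365,.1084),YAW)
p,d=env.read_camera('scene');save(p,'s16.png',(180,160,380,360),3.5)
E
```

```text
t 25.4 tcp [0.4209 0.3653 0.1258] box [-0.1186  0.4838  0.1258] F [-0.6 -0.6 -5.6] gap 0.0398
tool x [ 0. -0. -1.] y [-0.138  0.99  -0.   ] z [0.99  0.138 0.   ] j6 [ 0.57  0.34 -0.21  1.02 -0.    2.  ]
turn [0.0018 0.0003 0.0001] shift [ 0.0174 -0.0001 -0.0009]
```

View pics/s16.png

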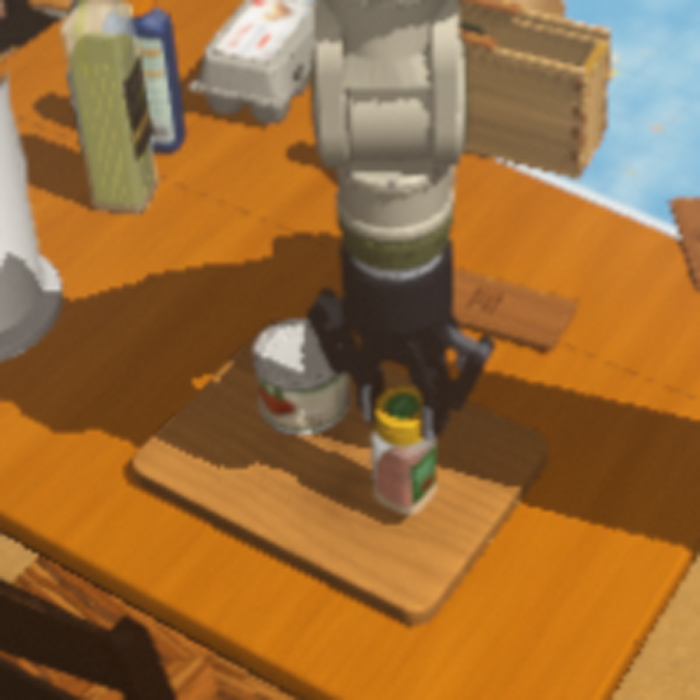

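The jar hangs upright over the board at (405,450), well clear of the tin. I'll lower it gently.

Call:
step_arm:
  moves:
    - [[0,0,0,0.005,0,0,0.3],[0,0,0,0.01,0,0,0.3],[0,0,0,0.013,0,0,0.3],[0,0,0,0.015,0,0,0.3],[0,0,0,0.016,0,0,0.3],[0,0,0,0.0165,0,0,0.3],[0,0,0,0.0165,0,0,0.3]]

```text
clock: 26.15
tcp_pos: [0.4212, 0.3654, 0.1096]
orientation: [0.706, -0.049, 0.705, 0.049]
wrist_force: [-0.5, 0.1, -5.4]
finger_gap: 0.0401
```

Call:
step_arm:
  moves:
    - [[0,0,0,0.0005,0,0,0.3],[0,0,0,0.001,0,0,0.3],[0,0,0,0.0013,0,0,0.3],[0,0,0,0.0013,0,0,0.3]]

```text
clock: 26.55
tcp_pos: [0.4213, 0.3655, 0.1085]
orientation: [0.706, -0.049, 0.705, 0.049]
wrist_force: [-0.9, 0.0, -4.6]
finger_gap: 0.0399
```

Call:
step_arm:
  moves:
    - [[0,0,0,0.0005,0,0,0.3],[0,0,0,0.001,0,0,0.3],[0,0,0,0.001,0,0,0.3]]

```text
clock: 26.85
tcp_pos: [0.4214, 0.3657, 0.1084]
orientation: [0.706, -0.049, 0.705, 0.049]
wrist_force: [-2.1, -1.3, 4.2]
finger_gap: 0.04
```

It is standing on the board: the force rose about 9 N. I'll release and rise.

Call:
step_arm:
  moves:
    - [[0,0,0,-0.0005,0,0,0.3],[0,0,0,-0.0005,0,0,0.5],[0,0,0,-0.0005,0,0,0.6],[0,0,0,-0.0005,0,0,0.7],[0,0,0,-0.0005,0,0,0.7],[0,0,0,-0.005,0,0,0.7],[0,0,0,-0.02,0,0,0.7],[0,0,0,-0.05,0,0,0.7],[0,0,0,-0.09,0,0,0.7],[0,0,0,-0.13,0,0,0.7],[0,0,0,-0.16,0,0,0.7],[0,0,0,-0.16,0,0,0.7]]

```text
clock: 28.05
tcp_pos: [0.423, 0.3668, 0.2734]
orientation: [0.709, -0.047, 0.702, 0.051]
wrist_force: [0.0, 0.6, -5.3]
finger_gap: 0.06
```

```bash
python3 - <<'E'
from h import *
show()
p,d=env.read_camera('scene');save(p,'s17.png',(180,110,440,360),2.4)
W2=cloud('scene',d)
p2,d2=env.read_camera('top');save(p2,'t17.png',(120,60,520,320),2)
W=cloud('top',d2)
for n in ('gold_jar','black_jar','bottle','tumbler','mug','food_tin','board','box_lid'):
  for cam,C_ in (('scene',W2),('top',W)):
    for r in env.silhouettes(cam,n)[:2]:
        a=C_[r['mask']];a=a[~np.isnan(a[:,0])]
        if r['confidence']>.5: print(n,cam,round(r['confidence'],2),np.round(np.percentile(a,[2,50,98],axis=0),3).tolist())
E
```

```text
t 28.05 tcp [0.423  0.3668 0.2734] box [-0.1163  0.485   0.2734] F [ 0.   0.6 -5.3] gap 0.06
tool x [ 0.009  0.006 -1.   ] y [-0.139  0.99   0.005] z [0.99  0.138 0.01 ] j6 [ 0.57  0.27  0.06  1.35 -0.    2.  ]
gold_jar scene 0.57 [[0.401, 0.283, 0.02], [0.415, 0.379, 0.08], [0.47, 0.39, 0.122]]
gold_jar top 0.88 [[0.403, 0.344, 0.034], [0.42, 0.353, 0.114], [0.439, 0.381, 0.12]]
black_jar top 0.65 [[0.624, -0.108, 0.031], [0.636, -0.09, 0.114], [0.661, -0.073, 0.118]]
tumbler top 0.65 [[0.599, -0.243, 0.004], [0.646, -0.213, 0.036], [0.676, -0.167, 0.086]]
mug scene 0.56 [[0.385, -0.339, 0.006], [0.419, -0.273, 0.068], [0.458, -0.257, 0.102]]
mug top 0.78 [[0.385, -0.359, 0.004], [0.424, -0.318, 0.052], [0.456, -0.264, 0.101]]
mug top 0.74 [[0.361, 0.244, 0.016], [0.483, 0.342, 0.02], [0.627, 0.441, 0.024]]
food_tin scene 0.77 [[0.515, 0.273, 0.021], [0.543, 0.329, 0.076], [0.588, 0.355, 0.082]]
food_tin top 0.76 [[0.515, 0.277, 0.034], [0.546, 0.309, 0.076], [0.584, 0.346, 0.08]]
board scene 0.74 [[0.356, 0.254, 0.009], [0.479, 0.382, 0.021], [0.629, 0.448, 0.026]]
board top 0.64 [[0.36, 0.244, 0.016], [0.482, 0.341, 0.02], [0.627, 0.441, 0.024]]
box_lid scene 0.78 [[0.416, 0.096, 0.003], [0.498, 0.136, 0.011], [0.597, 0.169, 0.017]]
box_lid top 0.75 [[0.418, 0.091, 0.0], [0.503, 0.127, 0.009], [0.594, 0.164, 0.014]]
box_lid top 0.64 [[0.312, -0.103, 0.001], [0.357, -0.052, 0.006], [0.404, -0.0, 0.01]]
```

View pics/s17.png

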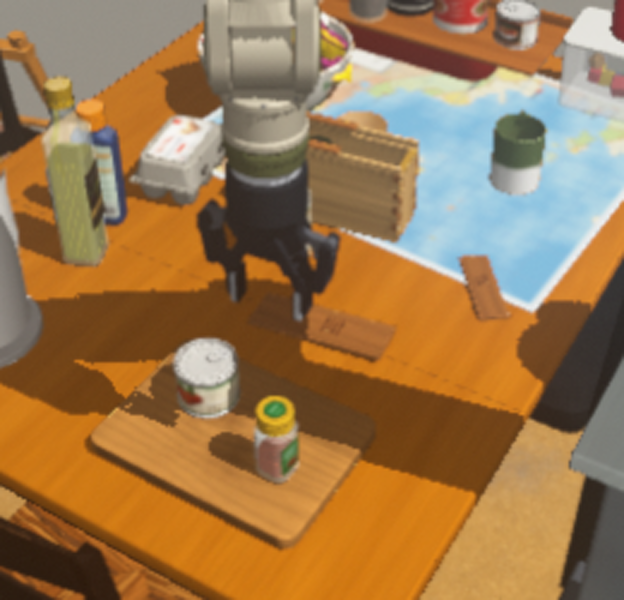

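View pics/t17.png

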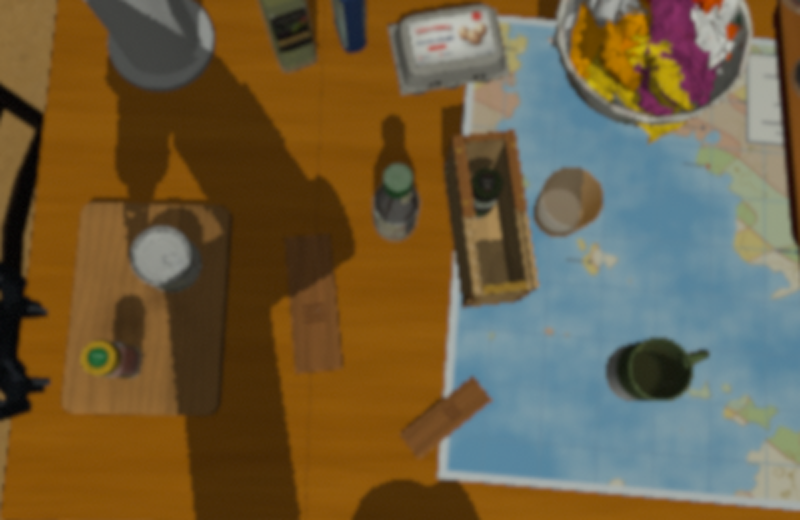

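The scene view shows the jar standing on the board at (277,440) with the gripper well above it, and the lid flat on the wood at (320,325). The top view shows the black jar in the box at (487,185), and the bottle, tumbler, mug and tin where they were. I'll hand in.

```bash
python3 - <<'E'
from h import *
env.hand_in(); show()
E
```

```text
the job is handed in; nothing more can be done
the job is handed in; nothing more can be done
```

The job is done and handed in at about 29 s of the 67 s allowed. I pressed the lid and slid it to its stop, lifted its end over the brass lip and drew it out of the rails. I then laid it on the bare wood between the box and the board, and stood the gold-capped jar upright on the front part of the board.

- **Lid:** it rests on its cleat, so its front end sits a few millimetres higher than its rear.
- **Gold jar:** both cameras showed it upright, with its cap top about 118 mm above the table.
- **Other things:** the black jar is still standing in the box. Mug, tumbler and tin measured within about 5 mm of where they were, and the board outline matched.
- **Bottle:** the network did not report it in the last pictures. I judged it unmoved from the top picture alone, because the arm hid it from the scene camera.
- **Stray result:** one network result labelled the board as the mug; I discarded it.

No wrist force I read went above about 15 N. At hand-in the gripper was well above the jar and touching nothing.

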